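Stir the sugared nuts under the glass rack and hang up the stirrer

ROBOT

A 6-joint arm with a two-finger parallel gripper is mounted at the origin on the work surface. World frame = base frame: x ahead of the robot, y to its left, z up, the work surface at z = 0. Lengths are in m, angles in rad, forces in N, time in s.
With the tool pointing down it reaches from about 0.275 to 0.725 m from the base axis. Payload 5.6 kg.
Tool frame: the origin (TCP) lies at the very end of the fingers, on their centre line; the grasp point (between the pads) lies 19 mm behind it; z points along the fingers, y is the direction in which the jaws open and shut (so a half turn about z gives the same grasp; the last joint's range is limited). The gripper opens to 85 mm and grips with 20 to 120 N. Pads are 22 mm wide; open, the fingers measure 114 mm over their backs; the gripper's body (76 mm by 85 mm) begins 54 mm behind the grasp point. The pads swing forward as they close: fully open they stand 13 mm farther back than shut.
Start: joints at [1.415, 0.255, 0.108, 0, -1.424, -0.285], TCP at [0.235, 0.497, 0.196] pointing down, gripper open.
Joint ranges: [-2.95, 2.95], [-1.21, 1.97], [-1.09, 1.5], [-2.87, 1.71], [-2.94, -0.07], [-3.05, 3.05]. Speed limits (rad/s): [2.57, 2.57, 3.14, 3.14, 3.14, 3.14].

INTERFACE

Orientations are given as a rotation vector (axis times angle).
In Python, from workcell import * gives the robot as it stands.
- The arm moves only by the shell command python3 -m crank 'ROWS' [FORCE]. ROWS is JSON, a list of rows, each a list of 3 entries, a list of its own where there are three numbers: the shift along the tool's x, y, z in m, then the turn, a rotation vector about the tool's x, y, z in degrees, then the opening, from -1 (shut) to 1 (fully open). A call has 1 to 5 rows; each row is the pose to reach, as a shift and turn from the pose commanded when the call began, along the tool's axes at that moment; what a row does not reach only later rows make up. A row lasts 1/12 s, in which the tool goes at most 41.7 mm and 7.16 degrees, less where a joint would pass 70% of its speed; a pose out of reach is approached as far as the arm can. A call with a gripper value outside its range is refused whole. The fingers move at their own pace and stop on an object; FORCE is the grip in N (left out, the last holds). Time passes only in rows, so rows that repeat a pose let the fingers close. It gives the time, the measured TCP pose, the force and the opening at its end, in the units of the state.
- read_state(): the state, without advancing time (a new reading comes with each control period).
- snapshot(name): name is "side" or "top" or "wrist"; returns a dict with "image" (400x640x3 uint8, red, green, blue), "K" (3x3 intrinsics, pixels), "k1" (the pictures are not rectified: a ray, as slopes to the right and down, at radius r is drawn at 1 + k1 r^2 times it, then the intrinsics apply), "pose" (4x4, takes a point from camera to world coordinates). Camera axes: x right, y down, z forward; pixel columns grow to the right and rows downward; lengths in m; the calibration is good to about 2 mm. A picture is of the moment at which its call begins. There is no depth.
- finish_job(): hands the job in, once; it reports no verdict.
The state is a dict: "time_s": time; "joint_pos": joint angles; "qvel": joint speeds; "joint_efforts": joint torques, N m; "eef_pos": TCP position; "tool_rot": TCP orientation; "contact_force": force on the tool from outside, world axes, zero at the start; "torque": the same for the moment, N m; "gripper_width": finger opening in m.
Only numpy, scipy, OpenCV 4.12 (cv2) and the standard library are available. Lean on these libraries where they do the work, as an engineer would, in place of code of your own. Each camera call takes 0.05 s, during which the arm holds its last target.

TASK

Take the stirrer out of its draining fork and stir the white and brown sugar-coated nuts in the blue pan under the glass rack until both colours are found in its left half and in its right half, all nuts still in the pan. Then hang the stirrer upright by its two holes on the two brass pins of the hanger, well on, and let go. Move the nuts with the stirrer only, not with the gripper, do not bump the glass rack, and leave the mug, jar and cup where they are.

Things in the scene. Friction and masses are not known exactly. Their poses are not given: they have to be found in the camera images.
- stirrer_grip (a point): Stirrer, 206 mm long, 0.16 kg, standing upright at first. This point: the middle of its orange square handle (20 x 20 mm, 56 mm long), 180 mm above the tip; the handle's top is 26 mm above this point and its lower end 30 mm below (the hanging plate begins there). Axes: z along the shaft from tip to handle, y along the width of the hanging plate, x through the plate's thickness.
- stirrer_plate (a point): Centre of the stirrer's steel hanging plate, 45 mm below the handle's middle and 135 mm above the tip. Plate: 80 mm wide (y), 30 mm high (z), 5 mm thick (x), with two round through holes of 11 mm diameter on its mid-height at y = +26 and -26 mm. The stirrer is the same when turned half round. Axes as the stirrer's.
- stirrer_tip (a point): Lower end of the stirrer: a round steel bulb 16 mm in diameter and 46 mm long with a round end; above it a rod of 10 mm diameter up to the plate. Hard pushes at this end can turn the stirrer in the hand. Axes as the stirrer's.
- stirrer: The stirrer as a whole; origin at the lower end of the bulb, z along the shaft up to the handle, y along the plate's width.
- fork: Fixed draining fork: two prongs, 36 mm apart, top 138 mm above the table, pointing to its -x, post 44 mm behind (+x). At first the stirrer's plate stands on them between orange lips 6 mm high, rod between the prongs, bulb 18 mm above the table. To free it lift straight up 130 mm, or 12 mm and then out along -x by 50 mm. Origin on the table under the stirrer; y along its plate.
- hanger: Fixed twin-pin hanger: grey foot, dark wooden post (34 mm wide) and crossbar (86 mm wide, its top 188 mm above the table, 16 mm thick), two horizontal brass pins. Origin on the table below the crossbar's front face; the pins point to -x, y runs from pin to pin.
- pins_mid (a point): Point on the hanger's crossbar front face, half-way between the roots of the two pins, 180 mm above the table. The pins are 7 mm in diameter with round ends, at y = +26 and -26 mm of this point, and run 45 mm out along its -x.
- pan: Fixed blue round pan on a wooden board, left and right lug handles on its +y and -y sides (reaching 110 mm out). Origin at its centre on the table. Dished: inner floor flat to 26 mm from the centre, 12 mm above the table, then rising gently (15 deg) to 72 mm; inner rim radius 82 mm; rim 54 mm above the table. +y is the left half, -y the right half; the line between them runs through the centre along x.
- pan_floor (a point): Centre of the pan's inner floor, 12 mm above the table.
- glass_rack: Fixed steel rack with tea glasses above the pan, same origin and axes as the pan: underside 215 mm above the table, 30 mm high frame plus glasses 85 mm high on it; it covers x from -8 mm (front edge, robot side) to +165 mm and y from -190 to +190 mm; thin bars along x with 50 mm between them. Legs 14 mm thick at x = +30 and +155, y = +-178 mm. The stirrer gets into the pan from the robot's side, leaning back towards the robot.
- white0_center (a point): Centre of white nut 0: a sugar-coated nut, a ball 26 mm in diameter, 12 g, loose in the pan; smooth and slippery, it rolls back towards the middle.
- white1_center (a point): Centre of white nut 1: a sugar-coated nut, a ball 26 mm in diameter, 12 g, loose in the pan; smooth and slippery, it rolls back towards the middle.
- white2_center (a point): Centre of white nut 2: a sugar-coated nut, a ball 26 mm in diameter, 12 g, loose in the pan; smooth and slippery, it rolls back towards the middle.
- white3_center (a point): Centre of white nut 3: a sugar-coated nut, a ball 26 mm in diameter, 12 g, loose in the pan; smooth and slippery, it rolls back towards the middle.
- white4_center (a point): Centre of white nut 4: a sugar-coated nut, a ball 26 mm in diameter, 12 g, loose in the pan; smooth and slippery, it rolls back towards the middle.
- brown0_center (a point): Centre of brown nut 0: a sugar-coated nut, a ball 26 mm in diameter, 12 g, loose in the pan; smooth and slippery, it rolls back towards the middle.
- brown1_center (a point): Centre of brown nut 1: a sugar-coated nut, a ball 26 mm in diameter, 12 g, loose in the pan; smooth and slippery, it rolls back towards the middle.
- brown2_center (a point): Centre of brown nut 2: a sugar-coated nut, a ball 26 mm in diameter, 12 g, loose in the pan; smooth and slippery, it rolls back towards the middle.
- brown3_center (a point): Centre of brown nut 3: a sugar-coated nut, a ball 26 mm in diameter, 12 g, loose in the pan; smooth and slippery, it rolls back towards the middle.
- brown4_center (a point): Centre of brown nut 4: a sugar-coated nut, a ball 26 mm in diameter, 12 g, loose in the pan; smooth and slippery, it rolls back towards the middle.
- mug: Red mug, 80 mm across, 85 mm high, not to be touched; origin under its centre.
- jar: Amber jar, 68 mm across, 120 mm high, not to be touched; origin under its centre.
- tumbler: Steel cup, 66 mm across, 90 mm high, not to be touched; origin under its centre.

How it is judged:
By the outcome, as a careful person would: the job done as asked, in the order asked, and still so for the second after the job is handed in, with the robot touching nothing.
It also fails if it takes over 64 s, if anything falls off the work surface, if the arm or the gripper's body presses on something with over 40 N, if the wrist force passes 120 N, or if a joint passes its speed limit or range.

## Working session

There is one attempt and no reset: what is moved stays moved. The work goes in short steps, Python scripts to look and compute and a shell command to move; the robot and the scene stay as the last step left them, time stands still between calls to the robot, and variables do not carry over. Pictures are saved under pics/ and viewed, and the job is handed in when it is done.

```bash
ls; mkdir -p pics; python3 - <<'E'
from workcell import *
import cv2
s=read_state()
for k in s: print(k,s[k])
for n in ["side","top","wrist"]:
    d=snapshot(n); cv2.imwrite(f"pics/{n}0.png",d["image"][:,:,::-1]); print(n,d["K"],d["k1"],d["pose"])
E
```

```text
pics
time_s 0.0
joint_pos [ 1.41459365e+00  2.55717713e-01  1.07012748e-01 -4.83125476e-04
 -1.42391438e+00 -2.84622456e-01]
qvel [-0.00150533  0.0021487   0.00051912  0.00033474  0.00022586  0.00041132]
joint_efforts [ 3.26403888e-04 -3.86627734e+01  2.37944162e+01  5.36537334e+00
 -6.05659821e-03  3.44755009e-06]
eef_pos [0.23437108 0.49693656 0.19521328]
tool_rot [ 3.06375951e+00 -6.86557910e-01 -5.64994784e-04]
contact_force [-0.42268371 -0.59778913 -0.26188417]
torque [0.02926177 0.0414495  0.02248988]
gripper_width 0.08515134110802472
side [[430.75540663   0.         322.51405854]
 [  0.         430.75540663 197.66568946]
 [  0.           0.           1.        ]] 0.035693882965993594 [[ 0.79928235 -0.39516205  0.45276338 -0.03496088]
 [-0.60095367 -0.52751734  0.60048326 -0.77312764]
 [ 0.00155234 -0.75204548 -0.65910938  1.01716006]
 [ 0.          0.          0.          1.        ]]
top [[471.36198703   0.         314.88885955]
 [  0.         471.36198703 196.72109358]
 [  0.           0.           1.        ]] -0.04274079630008421 [[ 2.57338273e-02 -9.92400411e-01  1.20329522e-01  3.93807954e-01]
 [-9.99667098e-01 -2.57707546e-02  1.24950995e-03  5.99788936e-02]
 [ 1.86096839e-03 -1.20321618e-01 -9.92733219e-01  1.35257252e+00]
 [ 0.00000000e+00  0.00000000e+00  0.00000000e+00  1.00000000e+00]]
wrist [[317.19243861   0.         323.49183662]
 [  0.         317.19243861 200.12384801]
 [  0.           0.           1.        ]] -0.025338820633341533 [[-0.42583036 -0.8716617  -0.24264045  0.29603349]
 [-0.90480194  0.41064649  0.11270716  0.46885387]
 [ 0.00139694  0.26753567 -0.96354694  0.37196594]
 [ 0.          0.          0.          1.        ]]
```

View pics/side0.png

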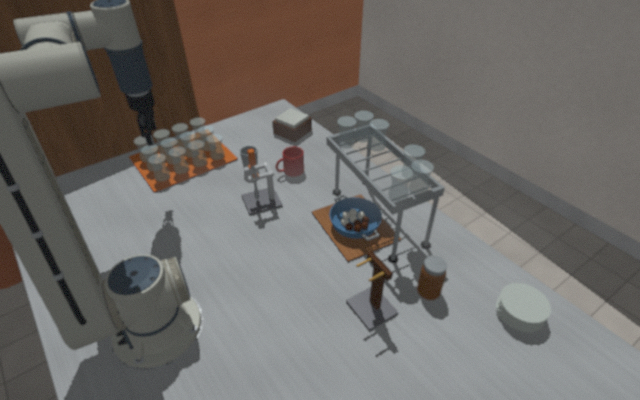

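View pics/top0.png

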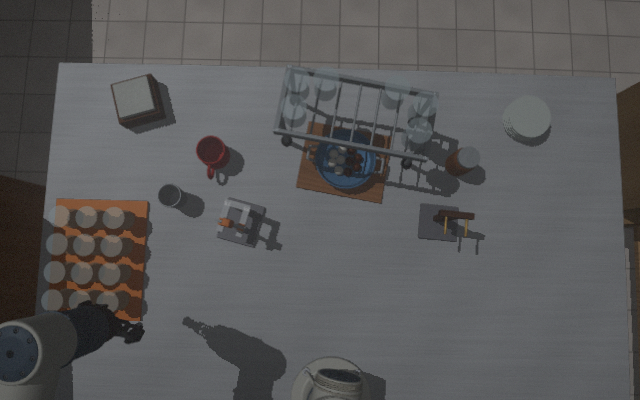

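View pics/wrist0.png

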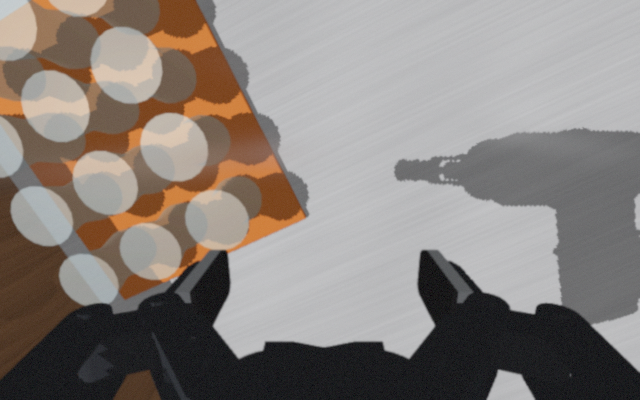

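Top view shows the fork at about (240,222), the stirrer handle at about (225,223), the pan at (345,160), the hanger at (455,218), and the rack at (355,115). I'll zoom in next.

```bash
cat > h.py <<'E'
from workcell import *
import cv2, numpy as np
from scipy.spatial.transform import Rotation as R
def snap(n,f=None):
    d=snapshot(n)
    if f: cv2.imwrite(f"pics/{f}.png",d["image"][:,:,::-1])
    return d
def proj(d,P):
    P=np.atleast_2d(P); T=np.linalg.inv(d["pose"]); p=P@T[:3,:3].T+T[:3,3]
    s=p[:,:2]/p[:,2:]; r2=(s**2).sum(1,keepdims=True); s=s*(1+d["k1"]*r2)
    return s@np.diag([d["K"][0,0],d["K"][1,1]])+d["K"][:2,2]
def ray(d,uv):
    t=(np.array(uv,float)-d["K"][:2,2])/d["K"][0,0]; s=t.copy()
    for _ in range(20): s=t/(1+d["k1"]*(s@s))
    v=d["pose"][:3,:3]@np.r_[s,1]; return d["pose"][:3,3],v/np.linalg.norm(v)
def onz(d,uv,z):
    c,v=ray(d,uv); return c+v*(z-c[2])/v[2]
def tri(*du):
    A=0;b=0
    for d,uv in du:
        c,v=ray(d,uv); M=np.eye(3)-np.outer(v,v); A=A+M; b=b+M@c
    return np.linalg.solve(A,b)
def crop(d,box,f,draw=None):
    x0,y0,x1,y1=box; k=min(800/(x1-x0),600/(y1-y0))
    im=d["image"][:,:,::-1].copy()[y0:y1,x0:x1]; im=cv2.resize(im,None,fx=k,fy=k,interpolation=cv2.INTER_CUBIC)
    if draw is not None:
        for u in draw: cv2.circle(im,tuple(int(round(q)) for q in ((np.array(u)-[x0,y0]+.5)*k)),3,(0,255,0),-1)
    cv2.imwrite(f"pics/{f}.png",im)
E
python3 - <<'E'
from h import *
import pickle
t=snap("top");s=snap("side")
pickle.dump((t,s),open("d0.pkl","wb"))
crop(t,(190,180,290,255),"t_fork");crop(t,(400,185,500,260),"t_hang");crop(t,(270,60,450,195),"t_pan")
crop(s,(220,130,320,205+10),"s_fork");crop(s,(330,245,450,335),"s_hang");crop(s,(300,110,450,260),"s_pan")
E
```

```text
(no output)
```

View pics/t_fork.png

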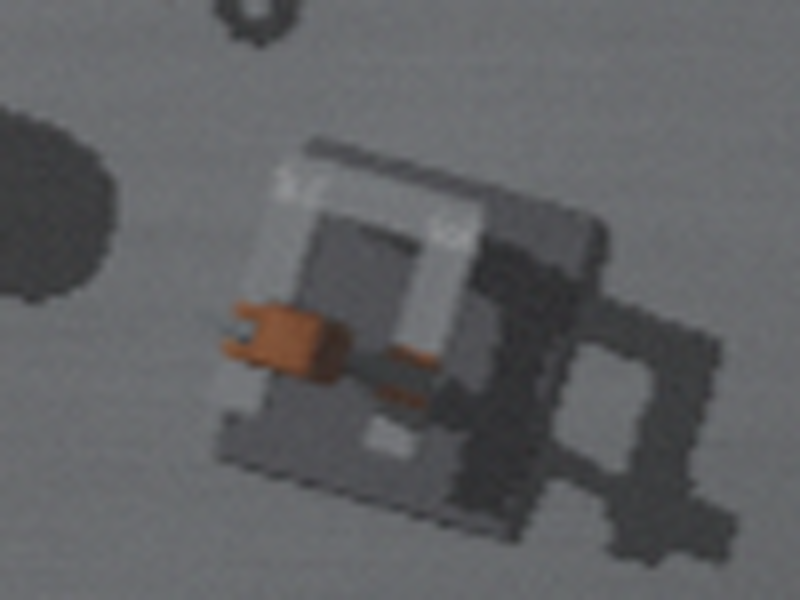

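View pics/t_hang.png

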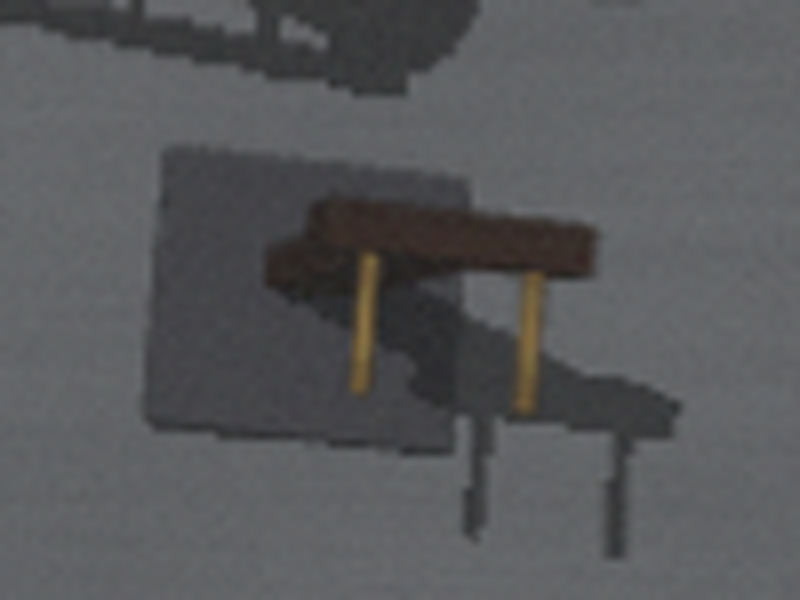

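View pics/t_pan.png

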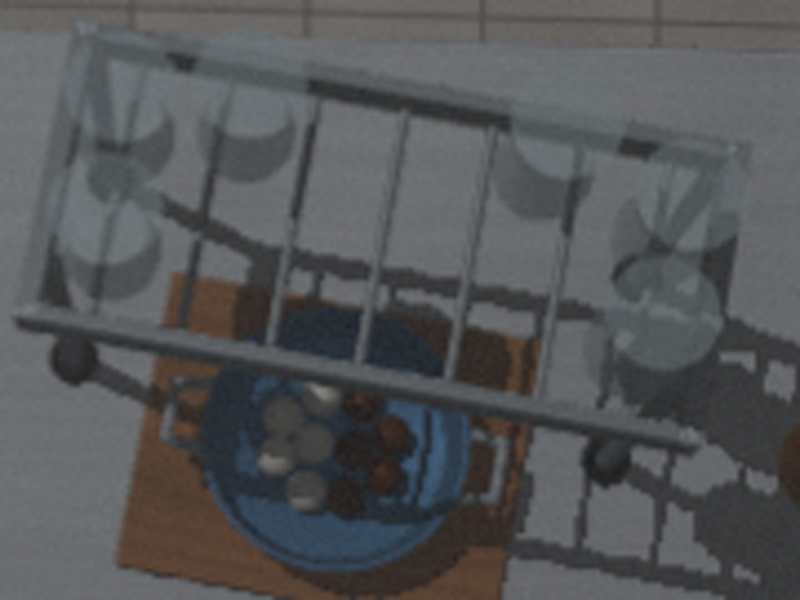

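View pics/s_fork.png

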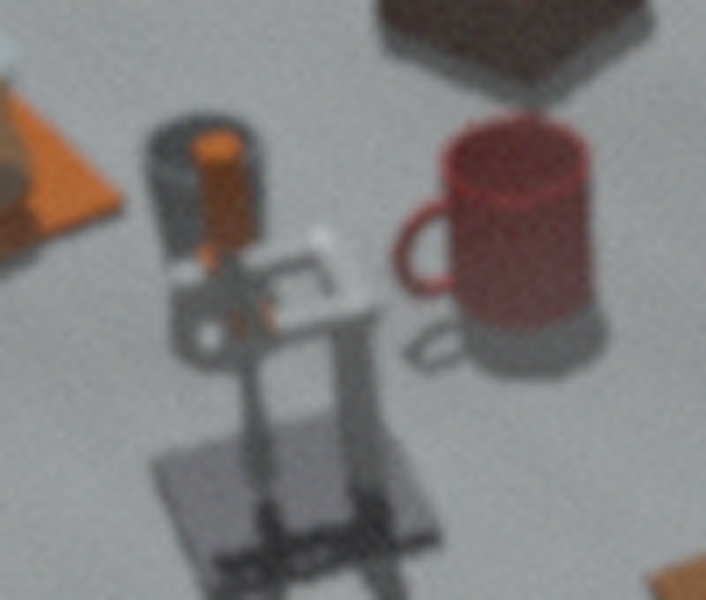

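View pics/s_hang.png

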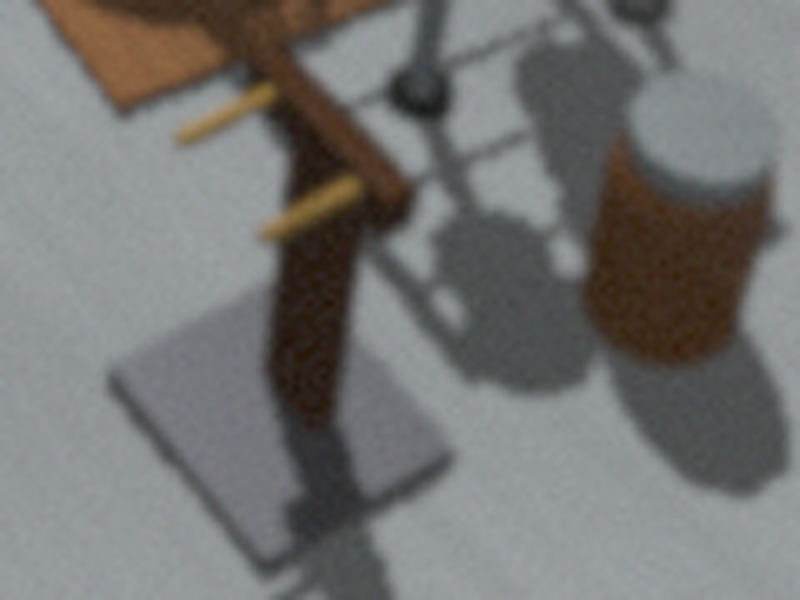

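View pics/s_pan.png

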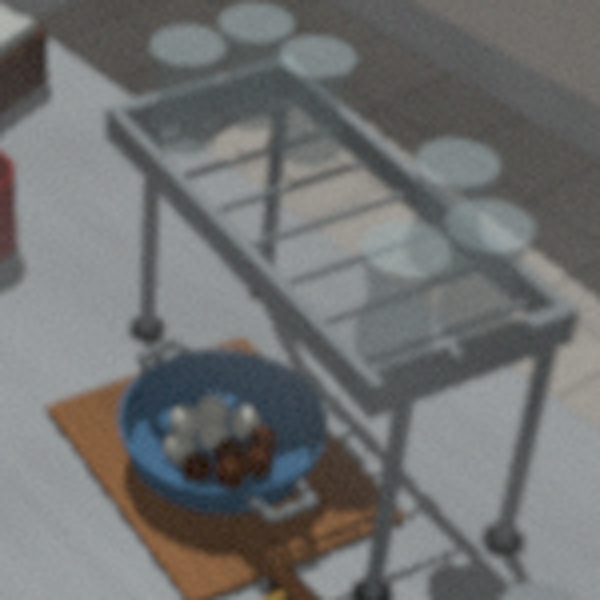

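```bash
python3 - <<'E'
from h import *
import pickle
t,s=pickle.load(open("d0.pkl","rb"))
def T(b,k,p): return (np.array(b)+(np.array(p)+.5)/k-.5)
H=lambda p:T((400,185),8,p); HS=lambda p:T((330,245),6.6667,p)
pts={}
for n,a,b in [("tipA",(359,392),(182,139)),("tipB",(524,411),(264,238)),("rootA",(371,257),(272,92)),("rootB",(535,275),(357,186))]:
    print(n,onz(t,H(a),.18),onz(s,HS(b),.18),tri((t,H(a)),(s,HS(b))))
F=lambda p:T((190,180),8,p); FS=lambda p:T((220,130),7.06,p)
print("handle top",onz(t,F((292,340)),.224),onz(s,FS((221,148)),.224))
l=onz(t,F((245,330)),.142);r=onz(t,F((408,378)),.142); print("lips",l,r,(l+r)/2)
a=onz(t,F((295,185)),.138);b=onz(t,F((238,400)),.138);c=onz(t,F((455,225)),.138);d=onz(t,F((410,345)),.138)
for u,v in((a,b),(c,d),(a,c),(l,r)): print(np.degrees(np.arctan2(*(v-u)[1::-1])),np.linalg.norm(v-u))
P=lambda p:T((270,60),4.444,p); PS=lambda p:T((300,110),4,p)
# rim points
ring=[(203,420),(215,490),(255,545),(330,570),(400,555),(450,510),(470,450)]
X=np.array([onz(t,P(p),.054)[:2] for p in ring])
A=np.c_[2*X,np.ones(len(X))];q=np.linalg.lstsq(A,(X**2).sum(1),rcond=None)[0];print("pan top",q[:2],np.sqrt(q[2]+q[0]**2+q[1]**2))
ring=[(119,418),(125,460),(160,495),(220,510),(280,495),(318,455),(325,410),(300,370),(222,350),(160,368),(132,390)]
X=np.array([onz(s,PS(p),.054)[:2] for p in ring])
A=np.c_[2*X,np.ones(len(X))];q=np.linalg.lstsq(A,(X**2).sum(1),rcond=None)[0];print("pan side",q[:2],np.sqrt(q[2]+q[0]**2+q[1]**2))
# rack front edge top at z=.245, underside
for p in [(20,310),(690,438)]: print("rackT",onz(t,P(p),.245))
for p in [(112,112),(373,385)]: print("rackS",onz(s,PS(p),.245))
for p in [(85,30),(745,150)]: print("rackback",onz(t,P(p),.245))
for n,p in dict(jar=(455,162),mug=(213,152),tum=(171,196)).items(): print(n,onz(t,p,.1))
E
```

```text
tipA [ 0.45185736 -0.26368716  0.18      ] [ 0.45448047 -0.26714937  0.18      ] [ 0.45363117 -0.26528827  0.17823618]
tipB [ 0.44717522 -0.31546443  0.18      ] [ 0.44834996 -0.32009078  0.18      ] [ 0.44874719 -0.31754275  0.17654774]
rootA [ 0.49412913 -0.26772039  0.18      ] [ 0.49684137 -0.27012752  0.18      ] [ 0.49567752 -0.26895768  0.17917972]
rootB [ 0.48976023 -0.31940551  0.18      ] [ 0.49169148 -0.3227384   0.18      ] [ 0.49131453 -0.32103068  0.17804261]
handle top [0.46384448 0.27287075 0.224     ] [0.46412801 0.26838328 0.224     ]
lips [0.4717463  0.30365655 0.142     ] [0.45772133 0.25042231 0.142     ] [0.46473381 0.27703943 0.142     ]
167.8514732535827 0.07170969793983832
161.83634279148262 0.041295546350696544
-102.51223290988696 0.05380639739184461
-104.75962127728067 0.05505073943093883
pan top [ 0.66239426 -0.02085804] 0.08462997441861866
pan side [ 0.6576803  -0.03193214] 0.08878390673571565
rackT [0.68903581 0.16386756 0.245     ]
rackT [ 0.6279915  -0.19990145  0.245     ]
rackS [0.68557839 0.1557292  0.245     ]
rackS [ 0.62535859 -0.20835557  0.245     ]
rackback [0.8489757  0.13391672 0.245     ]
rackback [ 0.79032382 -0.2311947   0.245     ]
jar [ 0.65037605 -0.31606667  0.1       ]
mug [0.66064939 0.34107307 0.1       ]
tum [0.5375485  0.44804019 0.1       ]
```

```bash
cat >> h.py <<'E'
def pose():
    s=read_state(); return np.array(s["eef_pos"]),R.from_rotvec(s["tool_rot"]),s
def mkR(z,y):  # tool z dir, jaw y dir approx
    z=np.array(z,float);z/=np.linalg.norm(z);y=np.array(y,float);y-=z*(y@z);y/=np.linalg.norm(y)
    return R.from_matrix(np.c_[np.cross(y,z),y,z])
def delta(p,r):
    """rows needed from current pose to target TCP p, rot r"""
    p0,r0,s=pose(); d=r0.inv().apply(np.array(p)-p0); w=(r0.inv()*r).as_rotvec(degrees=True)
    print("t",round(s["time_s"],2),"shift mm",np.round(d*1e3,1),"n",round(np.linalg.norm(d)*1e3/41.7,1),"turn",np.round(w,2),"n",round(np.linalg.norm(w)/7.16,1),"F",np.round(s["contact_force"],1),"w",round(s["gripper_width"],4)); return d,w
E
python3 - <<'E'
from h import *
p,r,s=pose(); print(np.round(r.as_matrix(),3))
d=snap("wrist"); print(r.inv().apply(d["pose"][:3,3]-p)); 
y=np.radians(-14); ey=[-np.sin(y),np.cos(y),0]
for sg in(1,-1):
  delta([.4643,.2725,.26],mkR([0,0,-1],np.array(ey)*sg))
E
```

```text
[[ 0.904 -0.427 -0.   ]
 [-0.427 -0.904 -0.001]
 [ 0.     0.001 -1.   ]]
[ 0.0677461  -0.00053572 -0.17666912]
t 0.3 shift mm [303.7 105.3 -64.1] n 7.9 turn [ 0.0000e+00 -5.0000e-02  1.6874e+02] n 23.6 F [-0.2 -0.3  0.6] w 0.0856
t 0.3 shift mm [303.7 105.3 -64.1] n 7.9 turn [  0.04   0.   -11.26] n 1.6 F [-0.2 -0.3  0.6] w 0.0856
```

```bash
python3 -m crank '[[[0.04,0.014,-0.03],[0,0,-5],1],[[0.08,0.028,-0.06],[0,0,-11],1],[[0.12,0.04,-0.075],[0,0,-11],1],[[0.16,0.055,-0.075],[0,0,-11.3],1],[[0.198,0.069,-0.075],[0,0,-11.3],1]]' 80
python3 - <<'E'
from h import *
y=np.radians(-14); ey=np.array([-np.sin(y),np.cos(y),0])
delta([.4643,.2725,.27],mkR([0,0,-1],-ey))
d=snap("wrist","w1")
E
```

```text
time_s: 0.72
eef_pos: [0.3708, 0.3648, 0.272]
tool_rot: [-3.116, 0.379, -0.003]
contact_force: [1.1, 0.5, 0.1]
gripper_width: 0.0853
t 0.72 shift mm [112.9  67.2   1.9] n 3.2 turn [-0.19 -0.08  0.12] n 0.0 F [1.1 0.5 0.1] w 0.0853
```

View pics/w1.png

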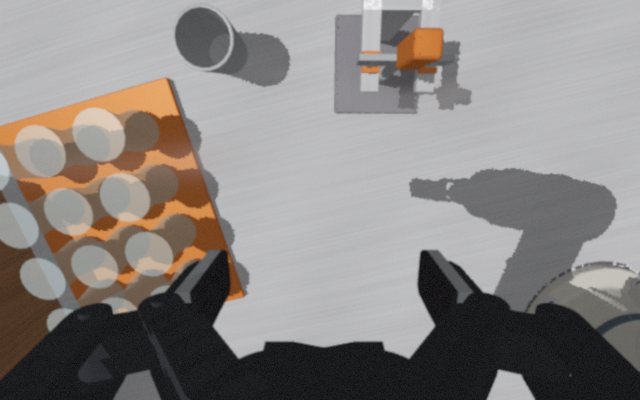

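```bash
python3 - <<'E'
from h import *
y=np.radians(-14); ey=np.array([-np.sin(y),np.cos(y),0])
d=snap("wrist"); crop(d,(320,0,480,120),"w1c")
delta([.4643,.2725,.27],mkR([0,0,-1],-ey))
import pickle; pickle.dump(d,open("w1.pkl","wb"))
E
```

```text
t 0.82 shift mm [110.7  64.2   1.4] n 3.1 turn [-0.07 -0.1  -0.28] n 0.0 F [-0.3  0.3  0.1] w 0.0851
```

View pics/w1c.png

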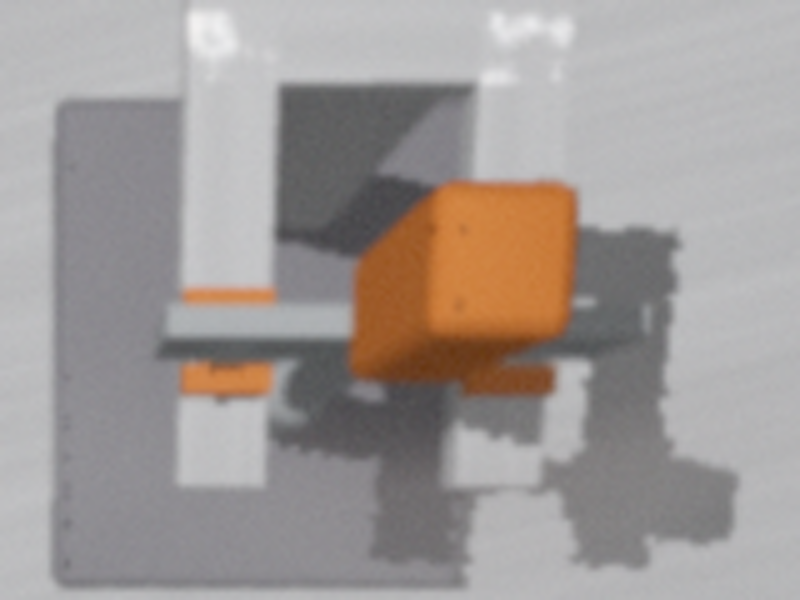

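```bash
python3 - <<'E'
from h import *
import pickle; d=pickle.load(open("w1.pkl","rb"))
f=lambda p:np.array([320,0])+(np.array(p)+.5)/5-.5
print("handle",onz(d,f((503,260)),.224))
l=onz(d,f((228,345)),.144); r=onz(d,f((508,378)),.144); print("lips",l)
a=onz(d,f((166,303)),.168);b=onz(d,f((350,303)),.168);print(np.degrees(np.arctan2(*(a-b)[1::-1])))
c=onz(d,f((62,100)),.01);e=onz(d,f((55,580)),.01);print(np.degrees(np.arctan2(*(c-e)[1::-1])))
y=np.radians(-14); ey=np.array([-np.sin(y),np.cos(y),0])
h=onz(d,f((503,260)),.224)
delta([h[0],h[1],.179],mkR([0,0,-1],-ey))
E
```

```text
handle [0.46308077 0.2727286  0.224     ]
lips [0.46906358 0.29810379 0.144     ]
76.05550760343623
-14.666309274714678
t 0.82 shift mm [109.3  64.4  92.4] n 3.8 turn [-0.07 -0.1  -0.28] n 0.0 F [-0.3  0.3  0.1] w 0.0851
```

```bash
python3 -m crank '[[[0.037,0.022,0],[0,0,-0.3],1],[[0.074,0.044,0],[0,0,-0.3],1],[[0.1093,0.0644,0],[0,0,-0.3],1],[[0.1093,0.0644,0.03],[0,0,-0.3],1],[[0.1093,0.0644,0.065],[0,0,-0.3],1]]'
python3 - <<'E'
from h import *
y=np.radians(-14); ey=np.array([-np.sin(y),np.cos(y),0])
d=snap("wrist","w2")
delta([.4631,.2727,.179],mkR([0,0,-1],-ey))
E
```

```text
time_s: 1.23
eef_pos: [0.4628, 0.276, 0.2063]
tool_rot: [-3.114, 0.379, -0.007]
contact_force: [0.3, 0.8, -1.2]
gripper_width: 0.0857
t 1.28 shift mm [ 7.  -1.2 16.2] n 0.4 turn [0.54 0.57 0.17] n 0.1 F [ -3.1  -1.7 -11.1] w 0.085
```

View pics/w2.png

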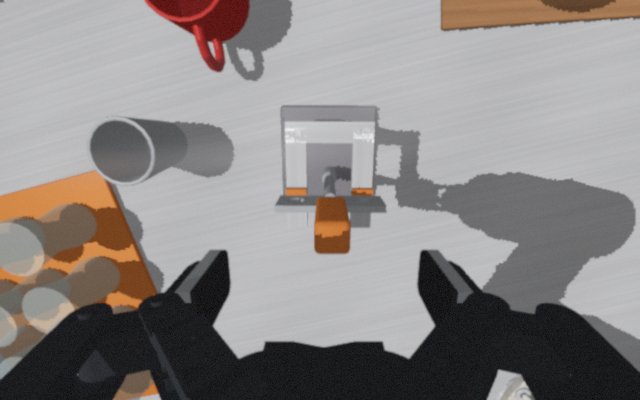

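```bash
python3 -m crank '[[[0,0,0],[0,0,0],1]]'
python3 - <<'E'
from h import *
y=np.radians(-14); ey=np.array([-np.sin(y),np.cos(y),0])
delta([.4631,.2727,.179],mkR([0,0,-1],-ey))
print(read_state()["eef_pos"])
E
```

```text
time_s: 1.37
eef_pos: [0.4577, 0.2747, 0.2013]
tool_rot: [3.112, -0.374, -0.01]
contact_force: [-0.1, 0.1, 2.0]
gripper_width: 0.0857
t 1.37 shift mm [ 5.8  0.5 22.2] n 0.6 turn [0.44 0.32 0.31] n 0.1 F [-0.1  0.1  2. ] w 0.0857
[0.45770947 0.27468707 0.20126532]
```

```bash
python3 -m crank '[[[0,0,0],[0,0,0],1]]'
python3 - <<'E'
from h import *
y=np.radians(-14); ey=np.array([-np.sin(y),np.cos(y),0])
delta([.4631,.2727,.179],mkR([0,0,-1],-ey))
s=read_state(); print(s["eef_pos"],s["qvel"])
E
```

```text
time_s: 1.45
eef_pos: [0.4605, 0.277, 0.2064]
tool_rot: [3.119, -0.372, 0.002]
contact_force: [0.3, 0.1, 1.2]
gripper_width: 0.0853
t 1.45 shift mm [ 3.5  3.5 27.4] n 0.7 turn [ 0.   -0.08  0.39] n 0.1 F [0.3 0.1 1.2] w 0.0853
[0.46047733 0.27697107 0.20641315] [ 0.00954949 -0.02059289  0.05967109  0.00984668  0.00194701  0.00326148]
```

```bash
python3 -m crank '[[[0.0035,0.0035,0.01],[0,0,0.3],1],[[0.0035,0.0035,0.02],[0,0,0.3],1],[[0.0035,0.0035,0.027],[0,0,0.3],1],[[0.0035,0.0035,0.027],[0,0,0.3],1],[[0.0035,0.0035,0.027],[0,0,0.3],0.5]]'
python3 - <<'E'
from h import *
y=np.radians(-14); ey=np.array([-np.sin(y),np.cos(y),0])
delta([.4631,.2727,.179],mkR([0,0,-1],-ey))
s=read_state(); print(s["eef_pos"],s["qvel"])
E
```

```text
time_s: 1.87
eef_pos: [0.4625, 0.2724, 0.1779]
tool_rot: [3.118, -0.381, -0.0]
contact_force: [-0.1, -0.5, 0.0]
gripper_width: 0.0754
t 1.87 shift mm [ 0.5 -0.4 -1.1] n 0.0 turn [0.03 0.01 0.07] n 0.0 F [-0.1 -0.5  0. ] w 0.0754
[0.46247182 0.27243083 0.17788447] [ 0.00050151 -0.00752425  0.01817916  0.00621127 -0.00339881 -0.00060124]
```

Good. Close.

```bash
python3 -m crank '[[[0,0,0],[0,0,0],-1],[[0,0,0],[0,0,0],-1],[[0,0,0],[0,0,0],-1],[[0,0,0],[0,0,0],-1],[[0,0,0],[0,0,0],-1]]' 90
python3 - <<'E'
from h import *
y=np.radians(-14); ey=np.array([-np.sin(y),np.cos(y),0])
delta([.4631,.2727,.179],mkR([0,0,-1],-ey))
s=read_state(); print(s["eef_pos"],s["qvel"])
E
```

```text
time_s: 2.28
eef_pos: [0.4629, 0.2721, 0.1786]
tool_rot: [3.118, -0.382, 0.001]
contact_force: [-0.1, -1.1, 0.4]
gripper_width: 0.0172
t 2.28 shift mm [ 0.  -0.6 -0.4] n 0.0 turn [ 0.01 -0.05  0.05] n 0.0 F [-0.1 -1.1  0.4] w 0.0172
[0.46290061 0.27208879 0.17862868] [ 0.00256187 -0.00072208  0.00127061 -0.00459826  0.00374173 -0.00128799]
```

```bash
python3 -m crank '[[[0,0,-0.012],[0,0,0],-1],[[0,0,-0.025],[0,0,0],-1],[[0,0,-0.03],[0,0,0],-1],[[-0.02,0,-0.035],[0,0,0],-1],[[-0.045,0,-0.04],[0,0,0],-1]]' 
python3 -m crank '[[[-0.03,0,-0.01],[0,0,0],-1],[[-0.05,0,-0.03],[0,0,0],-1],[[-0.05,0,-0.05],[0,0,0],-1],[[-0.05,0,-0.05],[0,0,0],-1]]' 
python3 - <<'E'
from h import *
d=snap("wrist","w3");t=snap("top","t3");s=snap("side","s3")
crop(t,(170,160,330,280),"t3c"); crop(s,(170,110,290,200),"s3c")
import pickle; pickle.dump((d,t,s),open("d3.pkl","wb"))
delta([.4631,.2727,.179],mkR([0,0,-1],[0,-1,0]))
E
```

```text
time_s: 2.7
eef_pos: [0.419, 0.283, 0.2171]
tool_rot: [3.117, -0.385, -0.002]
contact_force: [-0.4, 0.3, -1.7]
gripper_width: 0.0172
time_s: 3.03
eef_pos: [0.371, 0.2966, 0.2721]
tool_rot: [-3.113, 0.378, -0.007]
contact_force: [0.5, -0.6, -1.5]
gripper_width: 0.0171
t 3.18 shift mm [95.8 -0.5 88.1] n 3.1 turn [  0.02   0.06 -13.95] n 1.9 F [ 0.5 -0.7 -2.2] w 0.0173
```

View pics/w3.png

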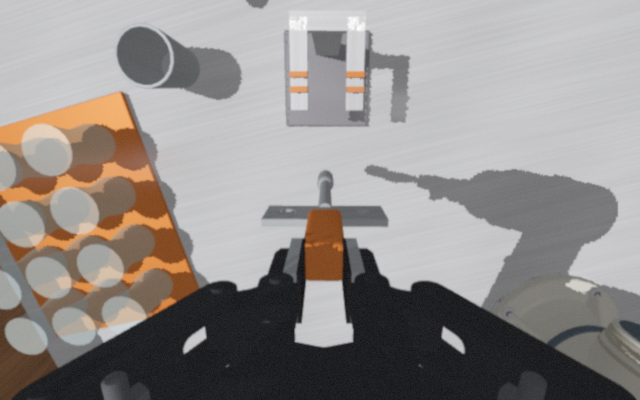

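View pics/s3c.png

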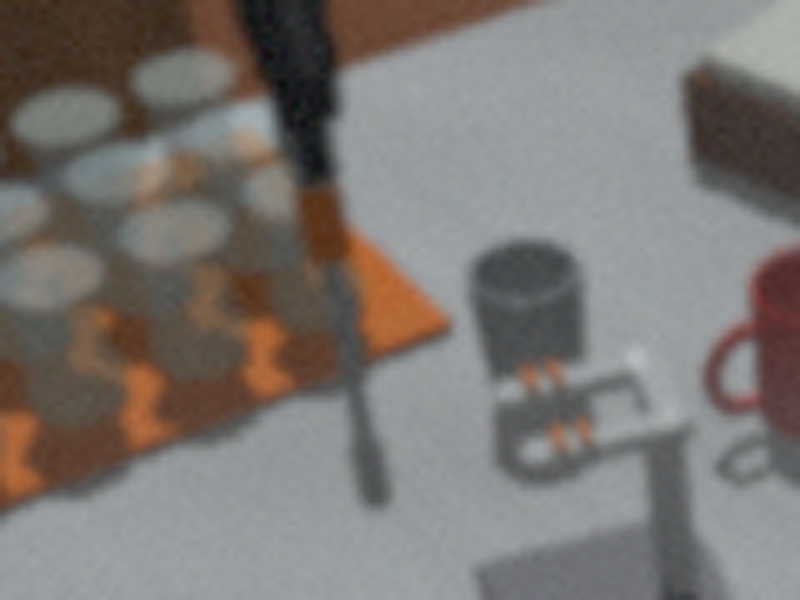

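```bash
cat >> h.py <<'E'
PC=np.array([.662,-.023]); PY=np.radians(-9.5); LT=.161
def tgt(x,y,z,lean=35,L=None):
    """pan-frame tip mm; returns TCP,rot"""
    c,s_=np.cos(PY),np.sin(PY); ex=np.array([c,s_,0]);ey=np.array([-s_,c,0]);a=np.radians(lean)
    u=-np.sin(a)*ex+np.array([0,0,np.cos(a)])
    tip=np.r_[PC,0]+ex*x/1e3+ey*y/1e3+[0,0,z/1e3]
    return tip+u*LT,mkR(-u,-ey)
def tipnow():
    p,r,s=pose(); tp=p+r.apply([0,0,LT]); d=tp[:2]-PC; c,s_=np.cos(PY),np.sin(PY)
    print("tip pan mm",np.round([1e3*(c*d[0]+s_*d[1]),1e3*(-s_*d[0]+c*d[1]),tp[2]*1e3],1))
E
python3 - <<'E'
from h import *
import pickle; d,t,s=pickle.load(open("d3.pkl","rb"))
p,r,_=pose(); print(r.as_matrix().round(3))
for dd in (d,t,s): print(proj(dd,[p+r.apply([0,0,.161]),p+r.apply([0,.04,.116]),p+r.apply([0,-.04,.116])]).round(1))
crop(d,(240,160,410,290),"w3c")
delta(*tgt(-50,0,90))
E
```

```text
[[ 0.97  -0.241 -0.001]
 [-0.241 -0.97  -0.   ]
 [-0.001  0.    -1.   ]]
[[326.4 177.4]
 [368.  186.7]
 [284.9 186.3]]
[[224.2 260.6]
 [236.  265.1]
 [205.8 256.5]]
[[225.7 186. ]
 [226.6 182.5]
 [220.8 168.4]]
t 3.18 shift mm [218.2 249.5  45.2] n 8.0 turn [ 1.38 35.04 -4.31] n 4.9 F [ 0.5 -0.7 -2.2] w 0.0173
```

View pics/w3c.png

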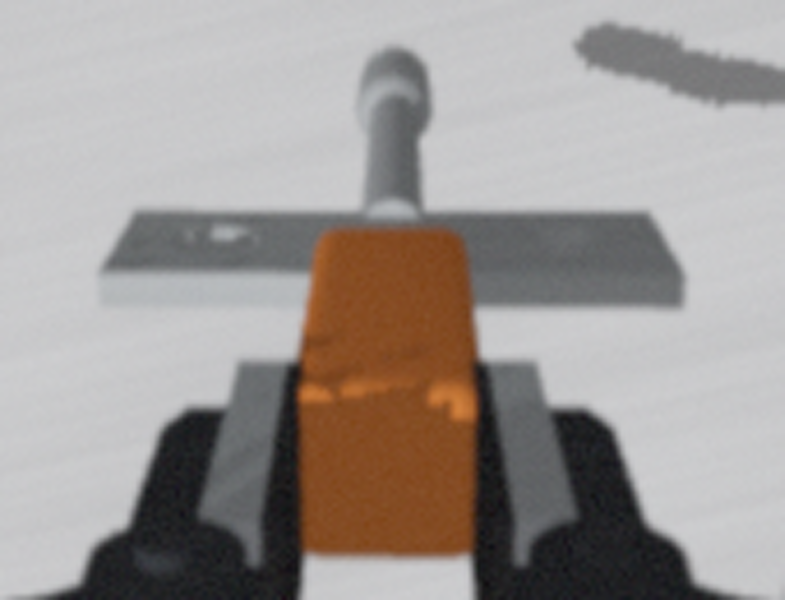

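```bash
python3 -m crank '[[[0,0.03,0],[0,0,-1],-1],[[0.02,0.065,0],[0,0,-2],-1],[[0.045,0.098,0],[0,4,-3],-1],[[0.07,0.13,0],[0.4,9,-4],-1],[[0.095,0.162,0],[0.6,15,-4],-1]]' 
python3 - <<'E'
from h import *
delta(*tgt(-50,0,90)); tipnow()
E
```

```text
time_s: 3.6
eef_pos: [0.4247, 0.1132, 0.267]
tool_rot: [3.079, -0.268, 0.41]
contact_force: [1.0, -0.2, -0.5]
gripper_width: 0.0174
t 3.6 shift mm [99.1 94.3 73.7] n 3.7 turn [ 0.22 19.84 -0.38] n 2.8 F [ 1.  -0.2 -0.5] w 0.0174
tip pan mm [-214.5   94.7  111.6]
```

```bash
python3 -m crank '[[[0.02,0.025,0.01],[0,5,-0.4],-1],[[0.04,0.05,0.025],[0,10,-0.4],-1],[[0.06,0.075,0.04],[0,15,-0.4],-1],[[0.075,0.088,0.055],[0,20,-0.4],-1],[[0.075,0.088,0.055],[0,20,-0.4],-1]]' 
python3 -m crank '[[[0,0,0],[0,0,0],-1]]'
python3 - <<'E'
from h import *
delta(*tgt(-50,0,90)); tipnow()
d=snap("wrist","w4");t=snap("top","t4");s=snap("side","s4")
crop(t,(270,60,450,195),"t4c"); crop(s,(300,110,450,260),"s4c")
import pickle; pickle.dump((d,t,s),open("d4.pkl","wb"))
E
```

```text
time_s: 4.02
eef_pos: [0.4847, 0.005, 0.2184]
tool_rot: [2.932, -0.243, 0.895]
contact_force: [-3.9, -3.3, -7.9]
gripper_width: 0.0174
time_s: 4.1
eef_pos: [0.4905, 0.01, 0.2291]
tool_rot: [2.935, -0.246, 0.912]
contact_force: [1.0, 0.6, -0.4]
gripper_width: 0.0174
t 4.1 shift mm [22.5  4.1 24.3] n 0.8 turn [0.53 0.44 0.07] n 0.1 F [ 1.   0.6 -0.4] w 0.0174
tip pan mm [-83.3   2.8  96.5]
```

View pics/w4.png

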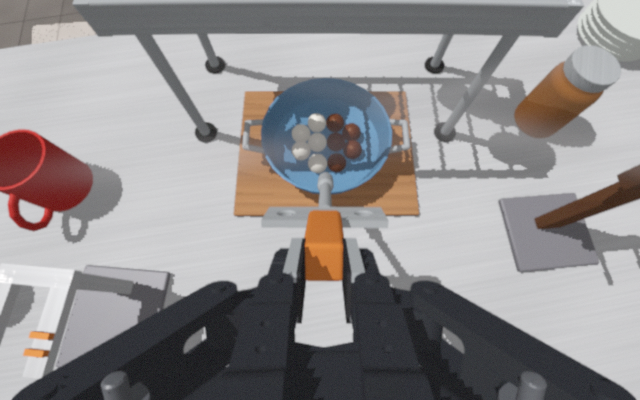

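View pics/s4c.png

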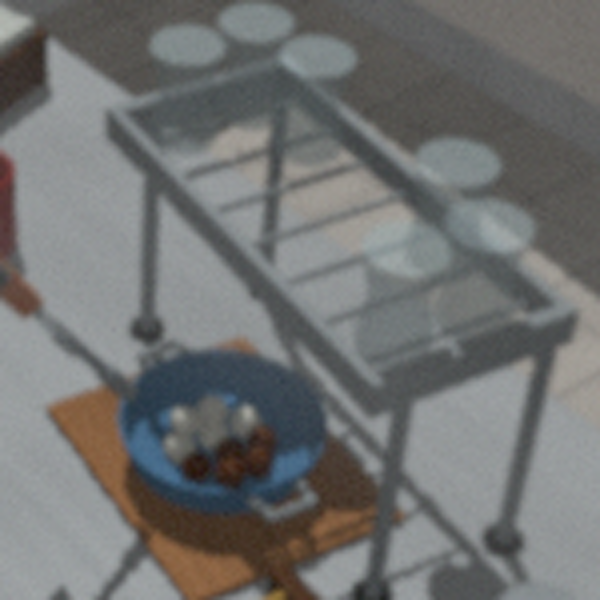

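View pics/t4c.png

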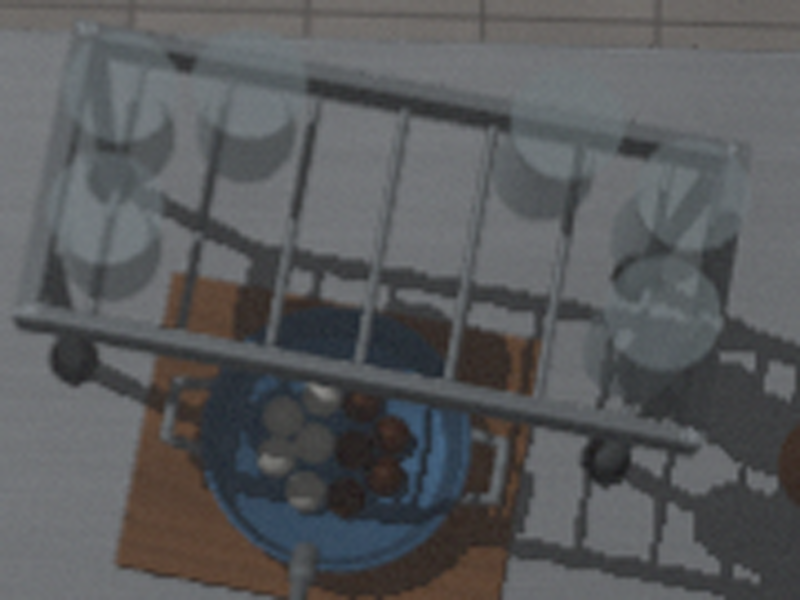

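```bash
python3 - <<'E'
from h import *
import pickle; d,t,s=pickle.load(open("d4.pkl","rb"))
crop(d,(230,60,430,210),"w4c",proj(d,[np.r_[PC,0]+.082*np.array([np.cos(a),np.sin(a),0])+[0,0,.054] for a in np.arange(0,6.28,.2)]))
E
```

```text
(no output)
```

View pics/w4c.png

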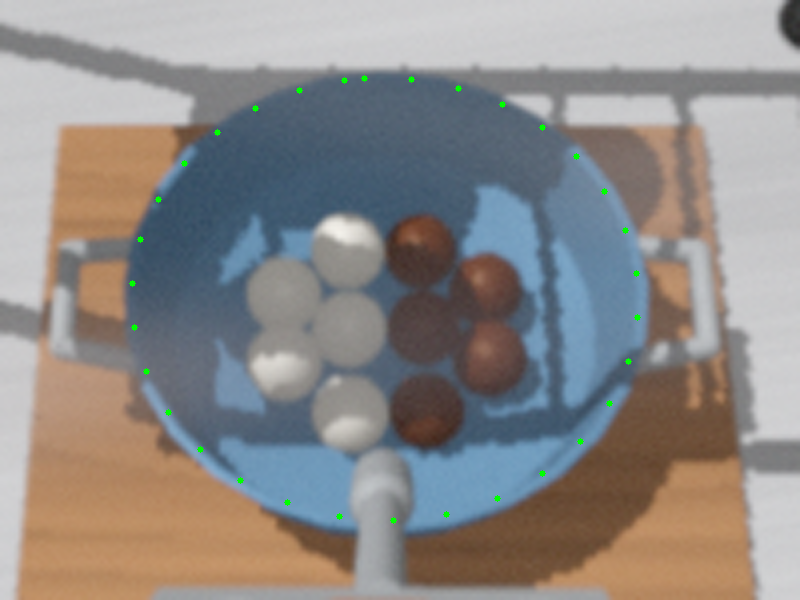

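```bash
cat >> h.py <<'E'
def nuts(d,imgpts):
    c,s_=np.cos(PY),np.sin(PY)
    for n,p in imgpts:
        z=.026
        for _ in range(5):
            X=onz(d,p,z); q=X[:2]-PC; x=c*q[0]+s_*q[1]; y=-s_*q[0]+c*q[1]; z=.012+.013/np.cos(.26)*(1 if np.hypot(x,y)>.026 else .966)+max(0,np.hypot(x,y)-.026)*.268
        print(n,round(x*1e3),round(y*1e3))
E
python3 - <<'E'
from h import *
import pickle; d,t,s=pickle.load(open("d4.pkl","rb"))
f=lambda p:np.array([230,60])+(np.array(p)+.5)/4-.5
nuts(d,[(n,f(p)) for n,p in [("w",(347,250)),("w",(284,292)),("w",(350,328)),("w",(284,365)),("w",(350,413)),("b",(421,250)),("b",(487,288)),("b",(423,326)),("b",(490,356)),("b",(427,411))]])
E
```

```text
w 30 13
w 12 34
w 0 11
w -16 34
w -34 11
b 30 -13
b 14 -36
b 1 -14
b -13 -36
b -33 -14
```

```bash
python3 - <<'E'
from h import *
delta(*tgt(-42,35,80,30)); delta(*tgt(-42,35,25,30));tipnow()
E
```

```text
t 4.25 shift mm [ 28.7 -24.6  42.3] n 1.4 turn [-0.06 -5.16 -0.11] n 0.7 F [ 0.4 -0.4 -1.3] w 0.0171
t 4.25 shift mm [ -3.  -24.5  87.2] n 2.2 turn [-0.06 -5.16 -0.11] n 0.7 F [ 0.4 -0.4 -1.3] w 0.0171
tip pan mm [-77.6  10.5 105.8]
```

```bash
python3 -m crank '[[[0.012,-0.01,0.015],[0,-2,0],-1],[[0.024,-0.02,0.03],[0,-4,0],-1],[[0.0287,-0.0246,0.042],[0,-5.1,0],-1],[[0.0287,-0.0246,0.042],[0,-5.1,0],-1],[[0.0287,-0.0246,0.042],[0,-5.1,0],-1]]'
python3 - <<'E'
from h import *
delta(*tgt(-42,35,25,30));tipnow()
d=snap("wrist"); crop(d,(230,20,430,170),"w5c")
E
```

```text
time_s: 4.67
eef_pos: [0.5471, 0.0318, 0.2179]
tool_rot: [2.983, -0.25, 0.799]
contact_force: [0.6, -0.8, -0.8]
gripper_width: 0.0172
t 4.67 shift mm [-26.8   0.1  46.3] n 1.3 turn [ 0.03  0.03 -0.06] n 0.0 F [ 0.6 -0.8 -0.8] w 0.0172
tip pan mm [-42.   35.   78.4]
```

View pics/w5c.png

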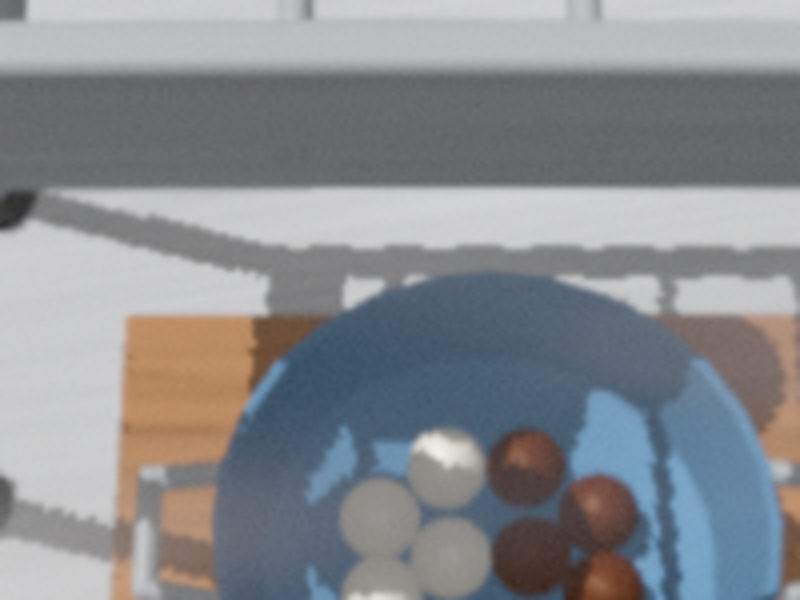

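Pose is right. Lower into the left-front gap.

```bash
python3 -m crank '[[[-0.0065,0,0.0115],[0,0,0],-1],[[-0.013,0,0.023],[0,0,0],-1],[[-0.02,0,0.034],[0,0,0],-1],[[-0.0265,0,0.046],[0,0,0],-1],[[-0.0265,0,0.046],[0,0,0],-1]]'
python3 - <<'E'
from h import *
delta(*tgt(-42,35,25,30));tipnow()
d=snap("wrist"); crop(d,(230,50,430,200),"w6c")
E
```

```text
time_s: 5.13
eef_pos: [0.5434, 0.0296, 0.1614]
tool_rot: [2.982, -0.248, 0.793]
contact_force: [0.4, -1.1, -2.1]
gripper_width: 0.0171
t 5.13 shift mm [ 4.2 -2.7 -1.1] n 0.1 turn [0.17 0.22 0.03] n 0.0 F [ 0.4 -1.1 -2.1] w 0.0171
tip pan mm [-45.7  31.8  21.7]
```

View pics/w6c.png

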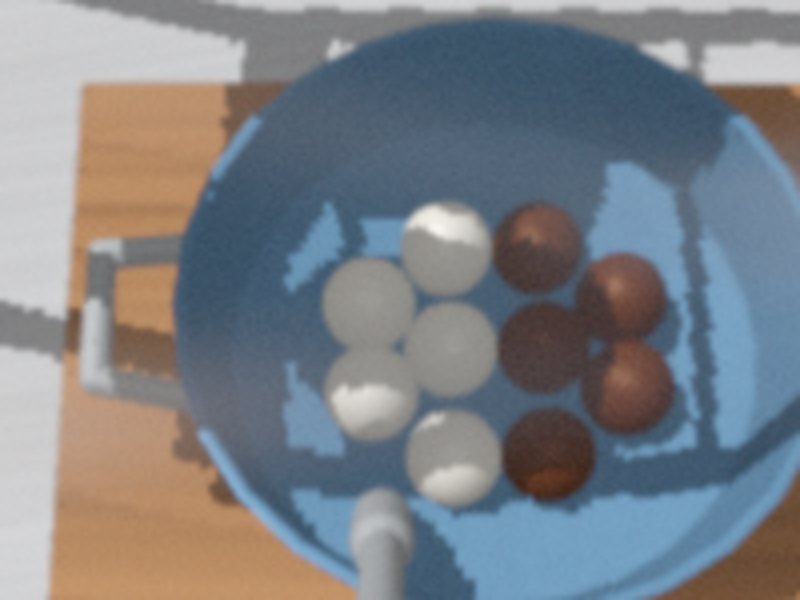

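```bash
python3 -m crank '[[[0.003,0.013,0.002],[0,0,0],-1],[[0.003,0.026,0.002],[0,0,0],-1],[[0.004,0.039,0.002],[0,0,0],-1],[[0.006,0.052,0.003],[0,0,0],-1],[[0.011,0.062,0.006],[0,0,0],-1]]'
python3 - <<'E'
from h import *
tipnow(); print(read_state()["contact_force"])
E
```

```text
time_s: 5.6
eef_pos: [0.5472, -0.0336, 0.1659]
tool_rot: [2.983, -0.248, 0.801]
contact_force: [-0.6, -0.5, -1.5]
gripper_width: 0.0172
tip pan mm [-30.8 -29.5  26.6]
[-0.60938329 -0.45692453 -1.52713775]
```

```bash
python3 -m crank '[[[0.010,0.009,0.0055],[0,0,0],-1],[[0.020,0.013,0.0115],[0,0,0],-1],[[0.032,0.013,0.0185],[0,0,0],-1],[[0.044,0.007,0.0255],[0,0,0],-1],[[0.053,-0.002,0.0305],[0,0,0],-1]]'
python3 - <<'E'
from h import *
tipnow(); print(read_state()["contact_force"])
d=snap("wrist","w7"); 
E
```

```text
time_s: 6.02
eef_pos: [0.6092, -0.0415, 0.1658]
tool_rot: [2.982, -0.25, 0.801]
contact_force: [0.8, 0.5, -0.6]
gripper_width: 0.017
tip pan mm [ 31.6 -27.2  26.4]
[ 0.84384128  0.54718111 -0.55119368]
```

View pics/w7.png

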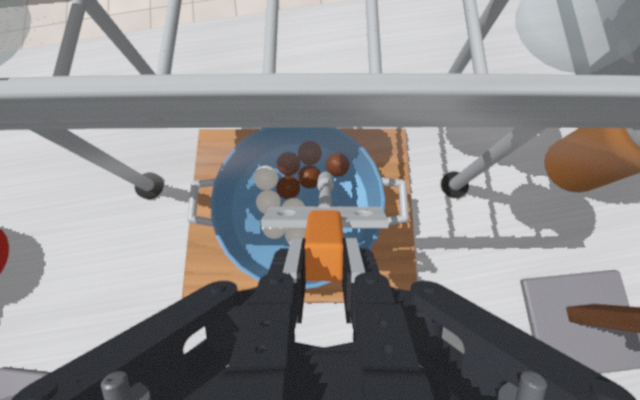

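```bash
python3 -m crank '[[[0.002,-0.012,0.001],[0,0,0],-1],[[0.002,-0.026,0.001],[0,0,0],-1],[[0.001,-0.040,0.0005],[0,0,0],-1],[[-0.004,-0.052,-0.002],[0,0,0],-1],[[-0.011,-0.062,-0.0065],[0,0,0],-1]]'
python3 - <<'E'
from h import *
tipnow(); print(read_state()["contact_force"])
E
```

```text
time_s: 6.48
eef_pos: [0.6064, 0.0233, 0.1655]
tool_rot: [2.982, -0.247, 0.801]
contact_force: [0.7, -1.1, -1.2]
gripper_width: 0.0172
tip pan mm [18.2 36.2 26.1]
[ 0.73105898 -1.05043415 -1.22836888]
```

```bash
python3 -m crank '[[[-0.0105,-0.006,-0.006],[0,0,0],-1],[[-0.0225,-0.006,-0.013],[0,0,0],-1],[[-0.033,-0.002,-0.019],[0,0,0],-1],[[-0.0425,0.007,-0.0245],[0,0,0],-1],[[-0.0485,0.020,-0.028],[0,0,0],-1]]'
python3 - <<'E'
from h import *
tipnow(); print(read_state()["contact_force"])
d=snap("wrist","w8"); 
E
```

```text
time_s: 6.9
eef_pos: [0.5472, 0.0132, 0.166]
tool_rot: [2.984, -0.245, 0.803]
contact_force: [0.8, 0.1, -1.0]
gripper_width: 0.0172
tip pan mm [-38.4  17.   26.7]
[ 0.76807733  0.09225278 -1.04079508]
```

View pics/w8.png

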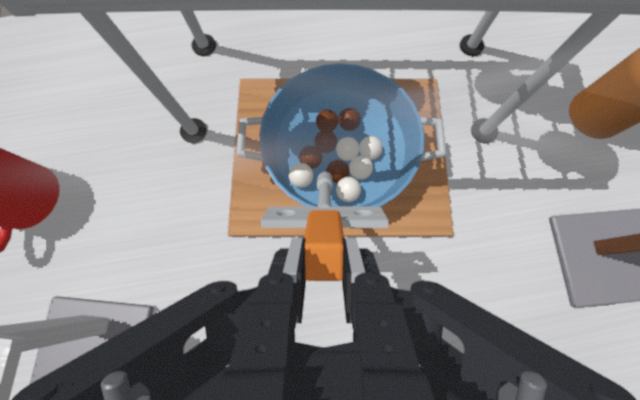

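```bash
python3 -m crank '[[[0.005,0,-0.009],[0,0,0],-1],[[0.0125,0,-0.022],[0,0,0],-1],[[0.022,0,-0.038],[0,0,0],-1],[[0.030,0,-0.052],[0,0,0],-1],[[0.015,0,-0.060],[0,0,0],-1]]'
python3 -m crank '[[[-0.026,0,-0.015],[0,0,0],-1],[[-0.026,0,-0.015],[0,0,0],-1],[[-0.026,0,-0.015],[0,0,0],-1]]'
python3 - <<'E'
from h import *
tipnow(); print(read_state()["contact_force"])
d=snap("wrist","w9"); crop(d,(220,40,440,205),"w9c")
import pickle; pickle.dump(d,open("d9.pkl","wb"))
E
```

```text
time_s: 7.37
eef_pos: [0.5331, 0.0152, 0.2283]
tool_rot: [2.983, -0.25, 0.807]
contact_force: [-0.6, 1.0, -0.5]
gripper_width: 0.0173
time_s: 7.62
eef_pos: [0.4995, 0.0193, 0.2239]
tool_rot: [2.984, -0.247, 0.798]
contact_force: [0.8, 0.1, -1.8]
gripper_width: 0.0172
tip pan mm [-86.9  14.9  84.4]
[ 0.76735192  0.14699011 -1.75082936]
```

View pics/w9c.png

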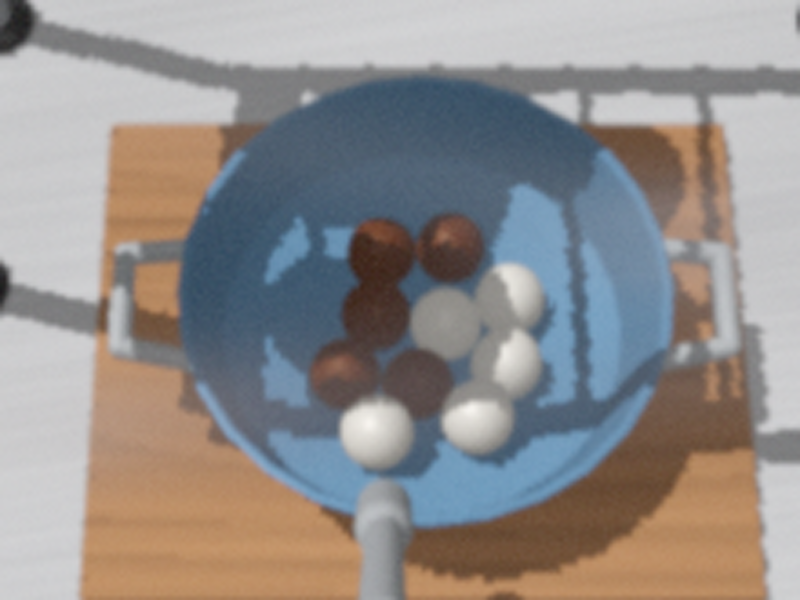

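```bash
python3 - <<'E'
from h import *
import pickle; d=pickle.load(open("d9.pkl","rb"))
k=800/220
f=lambda p:np.array([220,40])+(np.array(p)+.5)/k-.5
nuts(d,[(n,f(p)) for n,p in [("b",(382,252)),("b",(451,248)),("b",(375,312)),("b",(343,374)),("b",(417,382)),("w",(446,323)),("w",(510,297)),("w",(507,362)),("w",(477,418)),("w",(377,433))]])
E
```

```text
b 29 14
b 30 -12
b 5 17
b -21 28
b -23 1
w 1 -9
w 10 -33
w -16 -31
w -39 -20
w -45 16
```

```bash
python3 - <<'E'
from h import *
tipnow();delta(*tgt(2,-35,80,30));
E
```

```text
tip pan mm [-86.2  15.   84.4]
t 7.67 shift mm [74.1 50.1 47.9] n 2.4 turn [0.03 0.04 0.01] n 0.0 F [-0.1 -0.9 -0.9] w 0.0168
```

```bash
python3 -m crank '[[[0.02,0.013,0.01],[0,0,0],-1],[[0.04,0.027,0.022],[0,0,0],-1],[[0.06,0.04,0.036],[0,0,0],-1],[[0.074,0.05,0.048],[0,0,0],-1],[[0.074,0.05,0.048],[0,0,0],-1]]'
python3 -m crank '[[[0,0,0.0],[0,0,0],-1],[[0,0,0.015],[0,0,0],-1],[[0,0,0.03],[0,0,0],-1],[[0,0,0.046],[0,0,0],-1],[[0,0,0.061],[0,0,0],-1]]'
python3 - <<'E'
from h import *
tipnow();print(read_state()["contact_force"])
d=snap("wrist","w10"); crop(d,(180,90,420,270),"w10c")
E
```

```text
time_s: 8.08
eef_pos: [0.5811, -0.047, 0.2173]
tool_rot: [2.981, -0.253, 0.793]
contact_force: [-0.8, -0.1, -2.0]
gripper_width: 0.017
time_s: 8.5
eef_pos: [0.6091, -0.0495, 0.1655]
tool_rot: [2.983, -0.248, 0.797]
contact_force: [-0.4, -0.1, -1.0]
gripper_width: 0.0171
tip pan mm [ 32.6 -35.2  26. ]
[-0.40467305 -0.12402014 -0.97272641]
```

View pics/w10c.png

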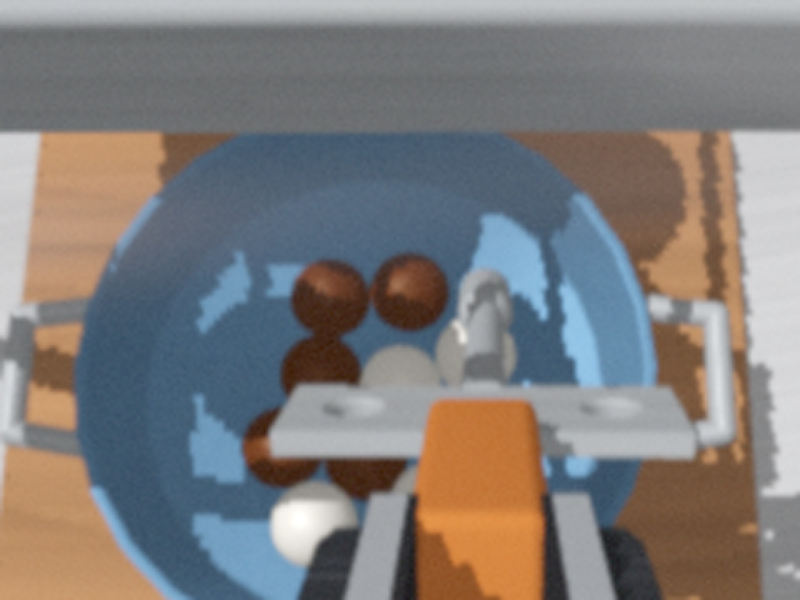

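```bash
python3 -m crank '[[[-0.0095,0.005,-0.0055],[0,0,0],-1],[[-0.021,0.007,-0.012],[0,0,0],-1],[[-0.032,0.007,-0.0185],[0,0,0],-1],[[-0.0425,0.005,-0.0245],[0,0,0],-1],[[-0.051,0,-0.0295],[0,0,0],-1]]'
python3 -m crank '[[[-0.007,-0.009,-0.004],[0,0,0],-1],[[-0.0115,-0.021,-0.0065],[0,0,0],-1],[[-0.013,-0.033,-0.0075],[0,0,0],-1],[[-0.013,-0.043,-0.0075],[0,0,0],-1]]'
python3 - <<'E'
from h import *
tipnow();print(read_state()["contact_force"])
d=snap("wrist","w11"); crop(d,(220,40,440,205),"w11c")
E
```

```text
time_s: 8.97
eef_pos: [0.5498, -0.0404, 0.1676]
tool_rot: [2.982, -0.249, 0.8]
contact_force: [0.6, 1.4, -1.8]
gripper_width: 0.017
time_s: 9.3
eef_pos: [0.5422, 0.0053, 0.167]
tool_rot: [2.983, -0.248, 0.799]
contact_force: [-0.1, 0.1, -1.2]
gripper_width: 0.017
tip pan mm [-42.4   8.   27.6]
[-0.14203306  0.06940542 -1.15853224]
```

View pics/w11c.png

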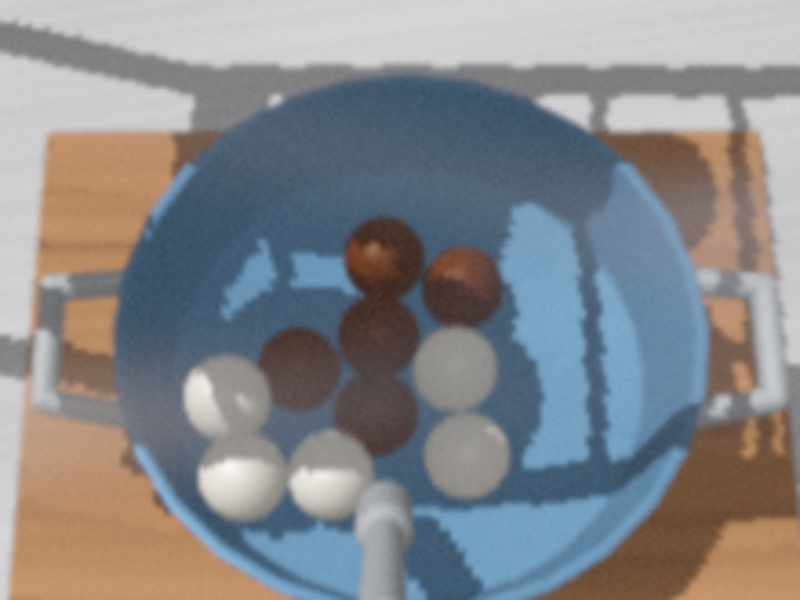

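```bash
python3 -m crank '[[[0.005,0,-0.009],[0,0,0],-1],[[0.0125,0,-0.022],[0,0,0],-1],[[0.022,0,-0.038],[0,0,0],-1],[[0.030,0,-0.052],[0,0,0],-1],[[0.020,0,-0.060],[0,0,0],-1]]'
python3 -m crank '[[[-0.026,0,-0.015],[0,0,0],-1],[[-0.040,0,-0.025],[0,0,0],-1],[[-0.040,0,-0.025],[0,0,0],-1],[[-0.040,0,-0.025],[0,0,0],-1],[[-0.040,0,-0.025],[0,0,0],-1]]'
python3 - <<'E'
from h import *
tipnow(); print(read_state()["contact_force"])
d=snap("wrist","w12"); crop(d,(220,40,440,205),"w12c")
import pickle; pickle.dump(d,open("d12.pkl","wb"))
E
```

```text
time_s: 9.77
eef_pos: [0.5327, 0.0078, 0.2326]
tool_rot: [2.983, -0.249, 0.806]
contact_force: [0.0, 0.3, -1.7]
gripper_width: 0.0172
time_s: 10.18
eef_pos: [0.4842, 0.015, 0.2302]
tool_rot: [2.983, -0.248, 0.798]
contact_force: [0.7, -0.0, -1.5]
gripper_width: 0.0172
tip pan mm [-101.2    8.    90.7]
[ 0.73735338 -0.03694668 -1.46161005]
```

View pics/w12c.png

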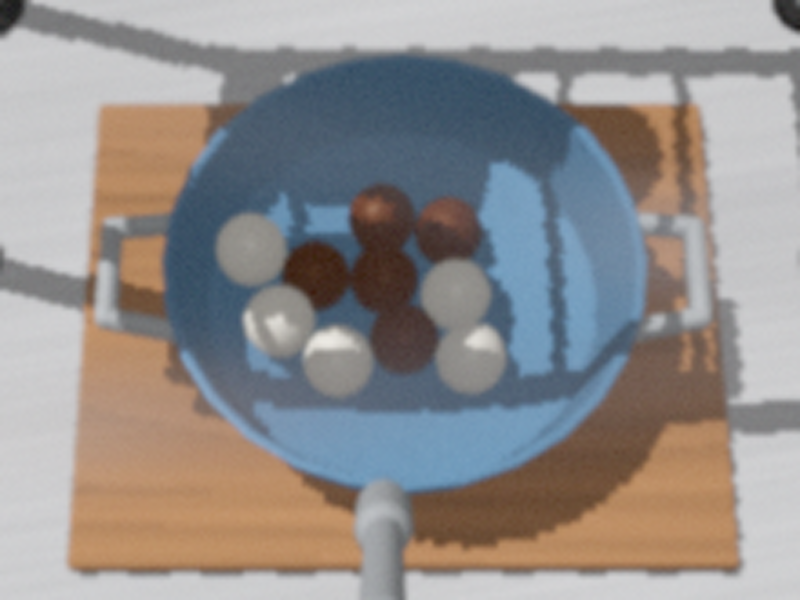

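View pics/w12.png

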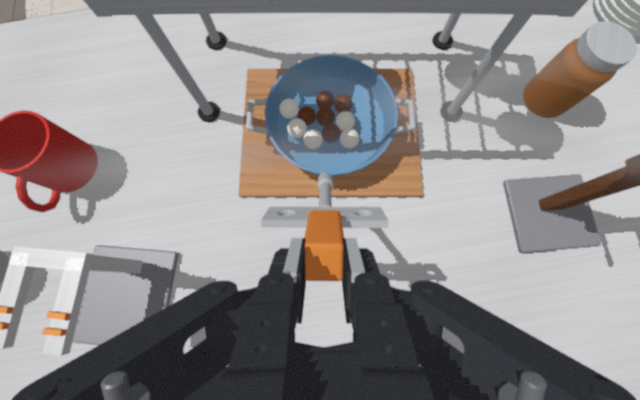

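```bash
python3 - <<'E'
from h import *
import pickle; d=pickle.load(open("d12.pkl","rb"))
k=800/220
f=lambda p:np.array([220,40])+(np.array(p)+.5)/k-.5
nuts(d,[(n,f(p)) for n,p in [("b",(382,217)),("b",(447,230)),("b",(385,281)),("b",(316,276)),("b",(402,338)),("w",(250,248)),("w",(279,321)),("w",(337,361)),("w",(455,294)),("w",(470,359))]])
# hanger target
Y=np.radians(-5.2); ex=np.array([np.cos(Y),np.sin(Y),0]);ey=np.array([-np.sin(Y),np.cos(Y),0])
PM=np.array([.4939,-.295,.18])
for off in (.085,):
  delta(PM-ex*off+[0,0,.026+.03],mkR([0,0,-1],-ey))
E
```

```text
b 33 7
b 28 -18
b 7 6
b 8 32
b -16 0
w 16 56
w -12 45
w -27 24
w 2 -20
w -26 -25
t 10.23 shift mm [-17.8 310.4 -17. ] n 7.5 turn [  1.2  -29.92  -4.24] n 4.2 F [-0.2  1.4 -1.6] w 0.0169
```

```bash
python3 -m crank '[[[-0.01,0.02,-0.017],[0,-3,-0.4],-1],[[-0.018,0.055,-0.025],[0.2,-8,-1],-1],[[-0.018,0.092,-0.025],[0.4,-13,-2],-1],[[-0.018,0.13,-0.025],[0.6,-18,-3],-1],[[-0.018,0.168,-0.025],[0.9,-24,-3.6],-1]]'
python3 - <<'E'
from h import *
Y=np.radians(-5.2); ex=np.array([np.cos(Y),np.sin(Y),0]);ey=np.array([-np.sin(Y),np.cos(Y),0])
PM=np.array([.4939,-.295,.18])
delta(PM-ex*.085+[0,0,.026+.03],mkR([0,0,-1],-ey))
E
```

```text
time_s: 10.65
eef_pos: [0.4324, -0.1269, 0.244]
tool_rot: [3.118, -0.161, 0.199]
contact_force: [1.2, 2.5, 0.7]
gripper_width: 0.0174
t 10.65 shift mm [ -7.6 161.8   8.3] n 3.9 turn [ 0.44 -7.33 -0.7 ] n 1.0 F [1.2 2.5 0.7] w 0.0174
```

```bash
python3 -m crank '[[[-0.003,0.035,0],[0.2,-3,-0.3],-1],[[-0.006,0.07,0],[0.4,-6,-0.7],-1],[[-0.0076,0.1,0.004],[0.4,-7.3,-0.7],-1],[[-0.0076,0.13,0.008],[0.4,-7.3,-0.7],-1],[[-0.0076,0.155,0.008],[0.4,-7.3,-0.7],-1]]'
python3 -m crank '[[[0,0,0],[0,0,0],-1],[[0,0,0],[0,0,0],-1],[[0,0,0],[0,0,0],-1],[[0,0,0],[0,0,0],-1]]'
python3 - <<'E'
from h import *
Y=np.radians(-5.2); ex=np.array([np.cos(Y),np.sin(Y),0]);ey=np.array([-np.sin(Y),np.cos(Y),0])
PM=np.array([.4939,-.295,.18])
delta(PM-ex*.085+[0,0,.026+.03],mkR([0,0,-1],-ey))
d=snap("wrist","w13");t=snap("top");s=snap("side")
crop(t,(400,185,500,260),"t13c");crop(s,(310,235,430,325),"s13c")
import pickle; pickle.dump((d,t,s),open("d13.pkl","wb"))
E
```

```text
time_s: 11.07
eef_pos: [0.409, -0.2828, 0.2331]
tool_rot: [3.135, -0.152, -0.006]
contact_force: [0.7, 1.4, -1.7]
gripper_width: 0.0172
time_s: 11.4
eef_pos: [0.4094, -0.2796, 0.235]
tool_rot: [3.134, -0.148, -0.0]
contact_force: [0.2, 0.3, -0.8]
gripper_width: 0.0171
t 11.4 shift mm [ 0.6  7.7 -1. ] n 0.2 turn [ 0.23  0.01 -0.2 ] n 0.0 F [ 0.2  0.3 -0.8] w 0.0171
```

View pics/w13.png

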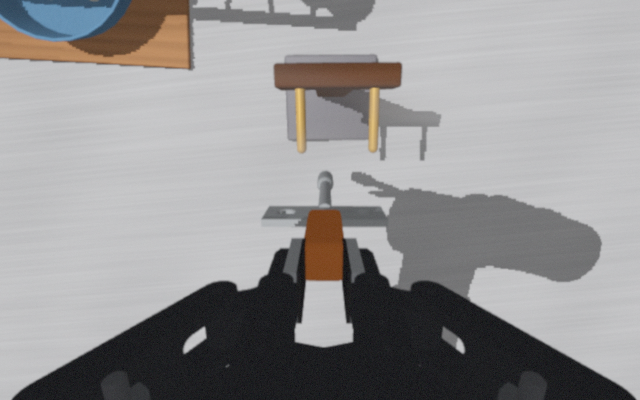

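View pics/t13c.png

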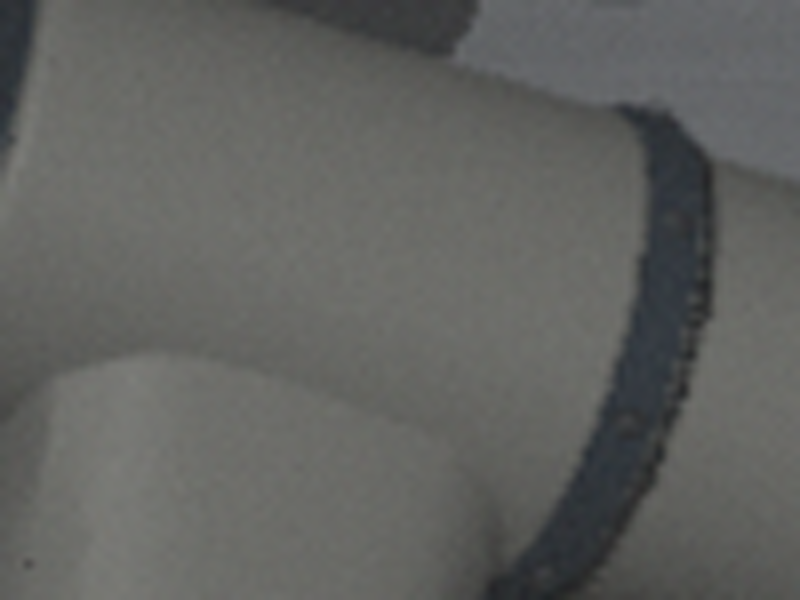

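View pics/s13c.png

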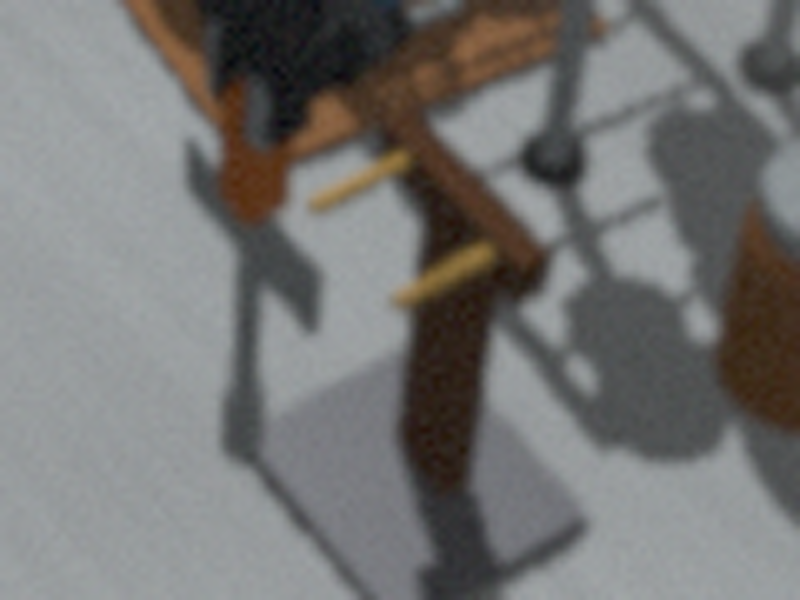

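```bash
python3 - <<'E'
from h import *
import pickle; d,t,s=pickle.load(open("d13.pkl","rb"))
crop(d,(250,45,410,165),"w13a");crop(d,(250,155,410,275),"w13b")
E
```

```text
(no output)
```

View pics/w13a.png

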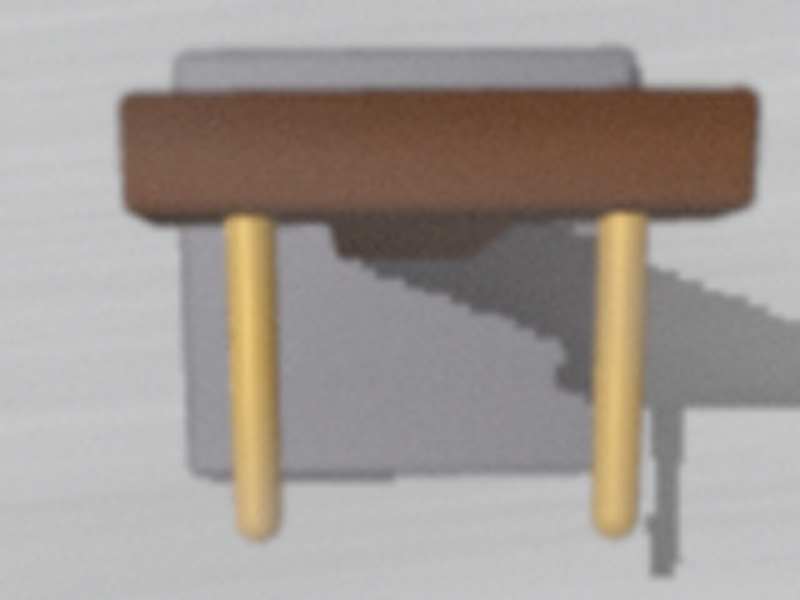

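View pics/w13b.png

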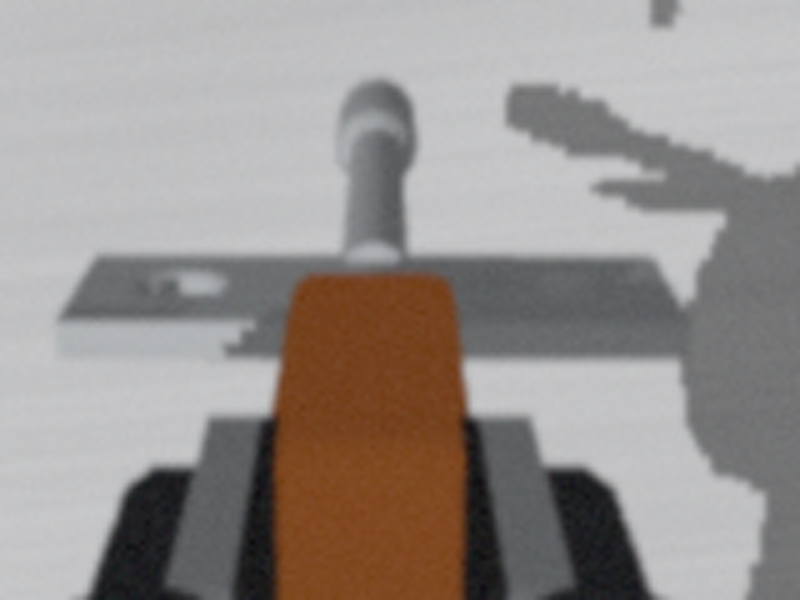

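```bash
python3 - <<'E'
from h import *
import pickle; d,t,s=pickle.load(open("d13.pkl","rb"))
fa=lambda p:np.array([250,45])+(np.array(p)+.5)/5-.5
fb=lambda p:np.array([250,155])+(np.array(p)+.5)/5-.5
p,r,_=pose(); print(p,d["pose"][:3,3], r.inv().apply(d["pose"][:3,3]-p))
cor=[(sx,sy,sz) for sx,sy,sz in [(.0025,.04,.011),(.0025,-.04,.011),(.0025,.04,.041),(.0025,-.04,.041),(-.0025,.04,.011),(-.0025,-.04,.011)]]
uv=proj(d,[p+r.apply(c) for c in cor]); print(((uv-[250,155]+.5)*5-.5).round(0))
Z=.18
L0,L1,R0,R1=[onz(d,fa(q),Z) for q in [(250,219),(258,541),(623,217),(614,539)]]
ti=r.inv()
for n,X in zip(["L0","L1","R0","R1"],[L0,L1,R0,R1]): print(n,X.round(4),(1e3*ti.apply(X-p)).round(1))
print("sep",np.linalg.norm(L1-R1),np.linalg.norm(L0-R0))
print("root mid",(L0+R0)/2,"tip mid",(L1+R1)/2)
v=(L0-L1+R0-R1); print("yaw",np.degrees(np.arctan2(v[1],v[0])), "yawpp",np.degrees(np.arctan2(-(L1-R1+L0-R0)[0],(L1-R1+L0-R0)[1])), "tool",np.degrees(np.arctan2(*r.apply([1,0,0])[1::-1])))
from scipy.optimize import least_squares
# height-free fit: x,y,yaw,z of pins from 4 pts with 52 sep,45 length
U=np.array([fa(q) for q in [(250,219),(258,541),(623,217),(614,539)]])
def f(q):
    Y=q[3];ex=np.array([np.cos(Y),np.sin(Y),0]);ey=np.array([-np.sin(Y),np.cos(Y),0]);m=q[:3]
    return (proj(d,[m+ey*.026,m+ey*.026-ex*.045,m-ey*.026,m-ey*.026-ex*.045])-U).ravel()
q=least_squares(f,[.494,-.295,.18,-.09]); print(q.x,np.degrees(q.x[3]),q.fun.round(2))
# stirrer plate in tool fit: dx,dy,dz,rot
C=np.array([fb(q) for q in [(690,318),(62,320),(652,258),(98,258),(692,356),(58,357)]])
B=np.array([(.0025,.04,-.015),(.0025,-.04,-.015),(.0025,.04,.015),(.0025,-.04,.015),(-.0025,.04,-.015),(-.0025,-.04,-.015)])
def g(q): return (proj(d,p+r.apply(R.from_rotvec(q[3:]).apply(B)+q[:3]))-C).ravel()
q=least_squares(g,[0,0,.026,0,0,0]); print("plate in tool mm",(q.x[:3]*1e3).round(1),np.degrees(q.x[3:]).round(1),q.fun.round(2))
E
```

```text
[ 0.40941772 -0.27931579  0.23527686] [ 0.47720789 -0.28470425  0.41167271] [ 0.06805318 -0.00022855 -0.17637673]
[[691. 331.]
 [ 52. 331.]
 [650. 262.]
 [ 92. 262.]
 [689. 369.]
 [ 54. 369.]]
L0 [ 0.4945 -0.2706  0.18  ] [ 83.9 -16.8  55.2]
L1 [ 0.4502 -0.2668  0.18  ] [ 39.4 -16.5  55.2]
R0 [ 0.49   -0.3221  0.18  ] [84.3 34.9 55.4]
R1 [ 0.4456 -0.3185  0.18  ] [39.7 35.4 55.4]
sep 0.051882683430244166 0.0516900241456354
root mid [ 0.49229293 -0.29638772  0.18      ] tip mid [ 0.44791147 -0.29264414  0.18      ]
yaw -4.821490065312734 yawpp -5.014203741702845 tool -5.355533070899605
[ 0.49246428 -0.29651487  0.17838916 -0.08608425] -4.932264053914098 [ 0.09 -0.06  0.11  0.17  0.03 -0.15 -0.23  0.05]
plate in tool mm [ 0.4  0.5 28.3] [-0.  -1.8 -0.1] [ 0.43  0.07 -0.63 -0.12 -0.12 -0.08  0.09  0.1  -0.34  0.01  0.56  0.01]
```

```bash
python3 -m crank '[[[0.005,0.004,0.012],[0,0,-0.2],-1],[[0.01,0.0088,0.024],[0,0,-0.4],-1],[[0.02,0.0088,0.0287],[0,0,-0.4],-1],[[0.024,0.0088,0.0287],[0,0,-0.4],-1],[[0.024,0.0088,0.0287],[0,0,-0.4],-1]]'
python3 -m crank '[[[0,0,0],[0,0,0],-1],[[0,0,0],[0,0,0],-1],[[0,0,0],[0,0,0],-1]]'
cat > m.py <<'E'
from h import *
import pickle
d=snap("wrist");s=snap("side")
crop(s,(335,235,435,310),"s14c");crop(d,(250,75,410,195),"w14a");crop(d,(250,155,410,275),"w14b")
pickle.dump((d,s),open("d14.pkl","wb"))
p,r,S=pose();print(p,r.as_rotvec(),S["contact_force"])
Y=np.radians(-4.95); ex=np.array([np.cos(Y),np.sin(Y),0]);ey=np.array([-np.sin(Y),np.cos(Y),0])
delta(np.array([.4925,-.2965,.2065])-ex*.006-ey*0,mkR([0,0,-1],-ey))
E
python3 m.py
```

```text
time_s: 11.97
eef_pos: [0.4331, -0.2909, 0.2062]
tool_rot: [3.134, -0.137, -0.002]
contact_force: [-0.5, 0.2, -0.9]
gripper_width: 0.017
time_s: 12.22
eef_pos: [0.4322, -0.2911, 0.207]
tool_rot: [3.134, -0.138, 0.001]
contact_force: [-0.9, 0.1, -1.9]
gripper_width: 0.017
[ 0.43216072 -0.2911465   0.20680367] [ 3.13420082e+00 -1.37732934e-01  4.26958045e-04] [ 0.36418596  0.45238968 -1.67373328]
t 12.32 shift mm [54.6  0.   0.3] n 1.3 turn [ 0.25 -0.03 -0.08] n 0.0 F [ 0.4  0.5 -1.7] w 0.0172
```

View pics/s14c.png

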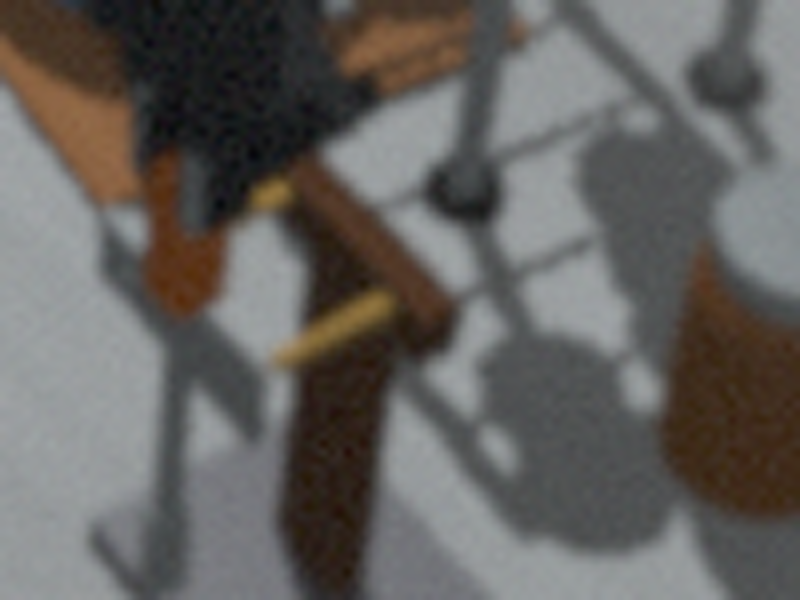

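View pics/w14a.png

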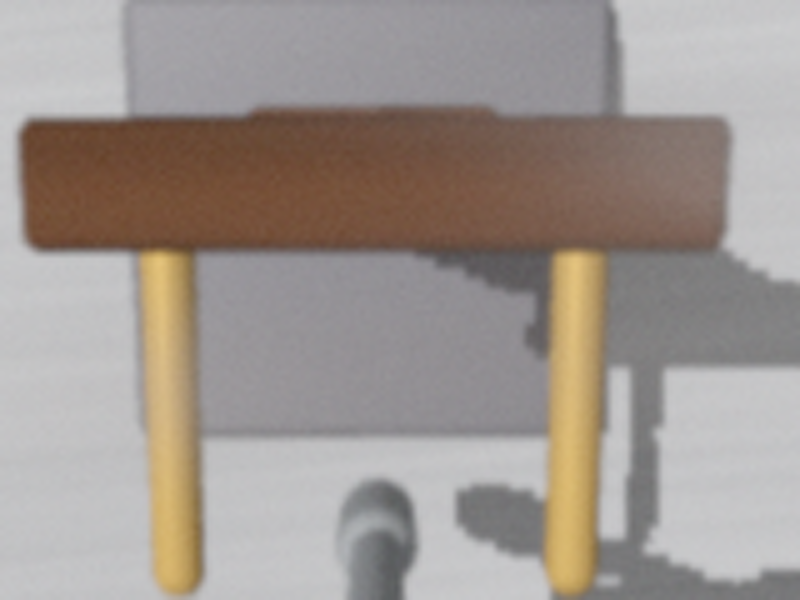

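View pics/w14b.png

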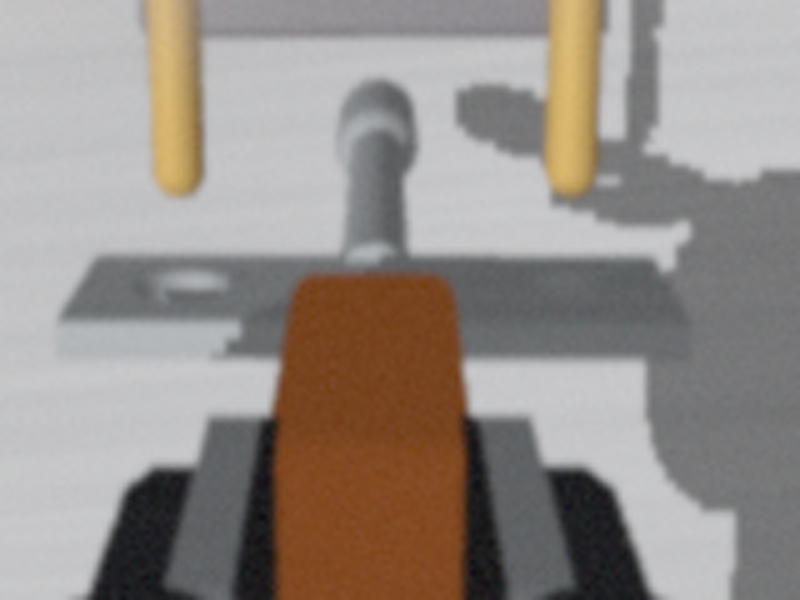

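```bash
cat > fit.py <<'E'
from h import *
import pickle; from scipy.optimize import least_squares
d,s=pickle.load(open("d14.pkl","rb")); p,r,_=pose()
fa=lambda p:np.array([250,75])+(np.array(p)+.5)/5-.5
fb=lambda p:np.array([250,155])+(np.array(p)+.5)/5-.5
U=np.array([fa(q) for q in [(168,252),(178,596),(579,250),(572,595)]])
def f(q):
    Y=q[3];ex=np.array([np.cos(Y),np.sin(Y),0]);ey=np.array([-np.sin(Y),np.cos(Y),0]);m=q[:3]
    return (proj(d,[m+ey*.026,m+ey*.026-ex*.045,m-ey*.026,m-ey*.026-ex*.045])-U).ravel()
q=least_squares(f,[.494,-.295,.18,-.09]); print("pins",q.x,np.degrees(q.x[3]),q.fun.round(2)); m=q.x
C=np.array([fb(q) for q in [(690,318),(62,320),(652,258),(98,258),(692,356),(58,357)]])
B=np.array([(.0025,.04,-.015),(.0025,-.04,-.015),(.0025,.04,.015),(.0025,-.04,.015),(-.0025,.04,-.015),(-.0025,-.04,-.015)])
g=lambda q: (proj(d,p+r.apply(R.from_rotvec([0,q[3],q[4]]).apply(B)+q[:3]))-C).ravel()
q=least_squares(g,[0,0,.026,0,0]); pl=p+r.apply(q.x[:3]); print("plate world",pl,np.degrees(q.x[3:]),q.fun.round(2))
Y=m[3]; dd=m[:3]-pl; print("pins rel plate mm: fwd",1e3*(dd[0]*np.cos(Y)+dd[1]*np.sin(Y)),"lat",1e3*(-dd[0]*np.sin(Y)+dd[1]*np.cos(Y)),"up",1e3*dd[2])
# side overlay: predicted plate & pins for nominal
ex=r.apply([1,0,0]);pc=p+r.apply([0,0,.026]);Yv=r.apply([0,1,0])
pts=[pc+Yv*a+np.array([0,0,b]) for a in(-.04,.04) for b in(-.015,.015)]+[p+r.apply([0,0,.161])]
PM=np.array([.4925,-.2965,.18]); e2=np.array([np.cos(-.0864),np.sin(-.0864),0]);e3=np.array([-e2[1],e2[0],0])
pts+=[PM+e3*a-e2*b for a in(-.026,.026) for b in (0,.045)]
crop(s,(335,235,435,310),"s14d",proj(s,pts))
E
python3 fit.py
```

```text
pins [ 0.49244328 -0.29650068  0.17876326 -0.08268868] -4.737712370630778 [-0.12 -0.16  0.39  0.24  0.19 -0.11 -0.47  0.05]
plate world [ 0.43258959 -0.29152878  0.17902999] [-1.76203184 -0.15809282] [ 0.44  0.07 -0.61 -0.12 -0.15 -0.08  0.06  0.1  -0.33  0.01  0.57  0.01]
pins rel plate mm: fwd 60.05983300135201 lat -0.011330938077617689 up -0.2667305235541928
```

View pics/s14d.png

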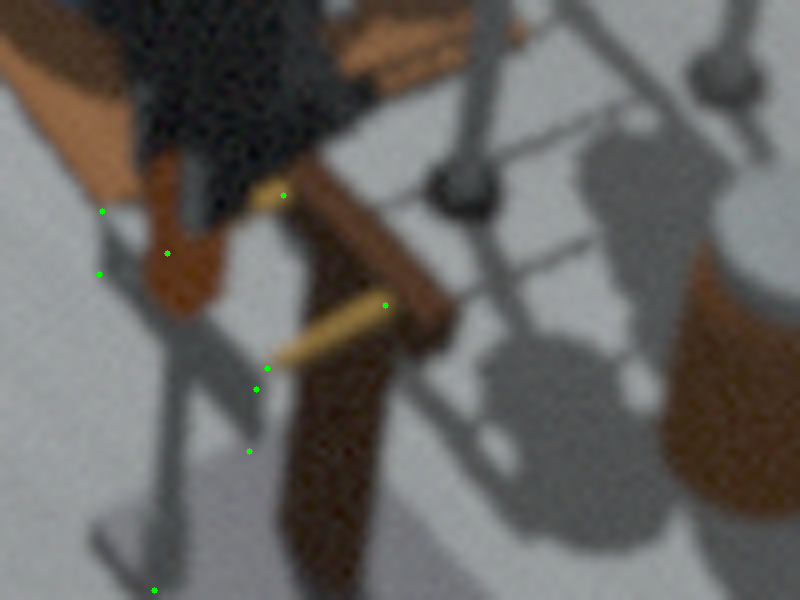

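```bash
python3 -m crank '[[[0.008,0,0],[0,0,0],-1],[[0.016,0,0],[0,0,0],-1],[[0.022,0,0],[0,0,0],-1],[[0.026,0,0],[0,0,0],-1],[[0.026,0,0],[0,0,0],-1]]'
python3 - <<'E'
from h import *
p,r,S=pose();print(p,S["contact_force"],S["torque"])
d=snap("wrist");crop(d,(250,115,410,235),"w15")
E
```

```text
time_s: 12.73
eef_pos: [0.459, -0.2934, 0.2057]
tool_rot: [3.135, -0.137, -0.002]
contact_force: [-0.6, 0.2, -1.0]
gripper_width: 0.0174
[ 0.45896573 -0.29341783  0.2057329 ] [-0.64449759  0.22391995 -0.97869687] [0.04351867 0.02017311 0.00636133]
```

View pics/w15.png

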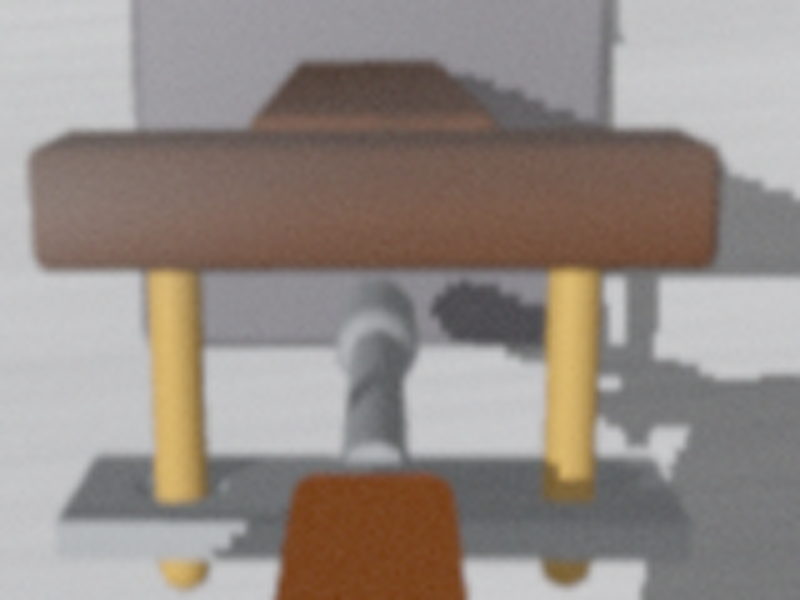

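Both pins are through the holes and show no contact force. Next I'll push on.

```bash
python3 -m crank '[[[0.008,0,0],[0,0,0],-1],[[0.016,0,0],[0,0,0],-1],[[0.022,0,0],[0,0,0],-1],[[0.027,0,0],[0,0,0],-1],[[0.027,0,0],[0,0,0],-1]]'
python3 -m crank '[[[0,0,0.001],[0,0,0],-1],[[0,0,0.002],[0,0,0],-1],[[0,0,0.002],[0,0,0],-1]]'
python3 - <<'E'
from h import *
p,r,S=pose();print(p,S["contact_force"],S["torque"])
d=snap("wrist");crop(d,(250,115,410,235),"w16")
s=snap("side");crop(s,(335,235,435,310),"s16")
E
```

```text
time_s: 13.2
eef_pos: [0.4858, -0.2958, 0.2058]
tool_rot: [3.135, -0.137, -0.002]
contact_force: [1.0, -0.3, -1.8]
gripper_width: 0.0175
time_s: 13.45
eef_pos: [0.4846, -0.2957, 0.2041]
tool_rot: [3.135, -0.138, -0.001]
contact_force: [-1.4, 0.3, -2.2]
gripper_width: 0.0169
[ 0.48463342 -0.29570821  0.20408329] [-1.43535982  0.27528088 -2.20772613] [0.03769526 0.03898811 0.04224658]
```

View pics/w16.png

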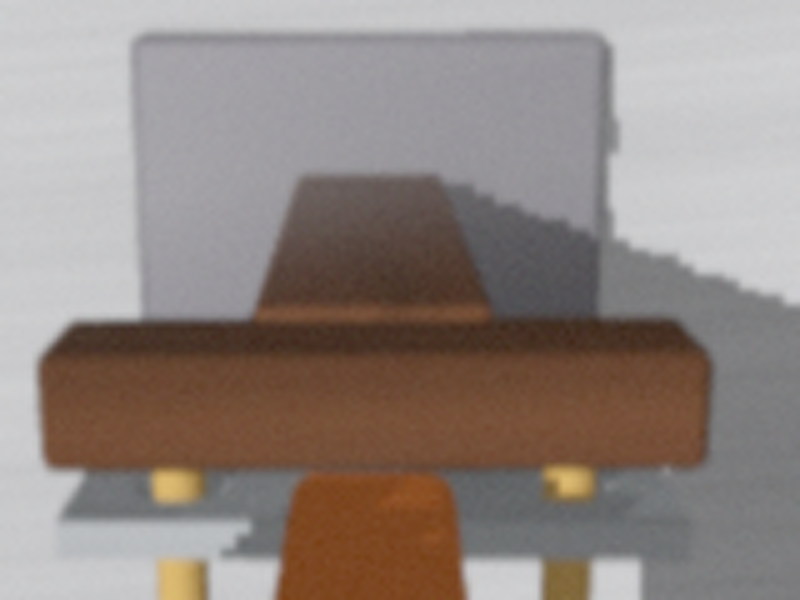

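View pics/s16.png

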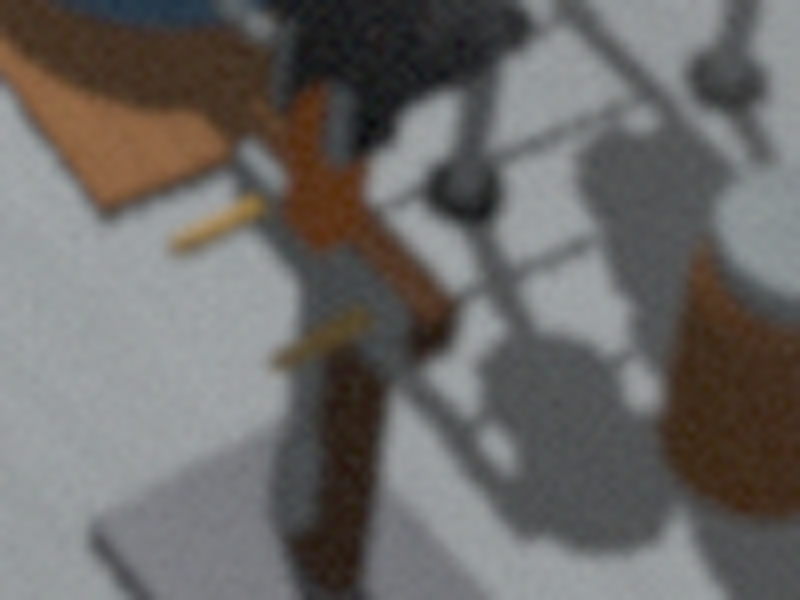

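```bash
python3 -m crank '[[[0,0,0.0005],[0,0,0],-1],[[0,0,0.0005],[0,0,0],-0.3],[[0,0,0.0005],[0,0,0],0.3],[[0,0,0.0005],[0,0,0],1],[[0,0,0.0005],[0,0,0],1]]' 20
python3 -m crank '[[[0,0,0],[0,0,0],1],[[0,0,0],[0,0,0],1]]'
python3 - <<'E'
from h import *
p,r,S=pose();print(p,S["contact_force"],S["torque"],S["gripper_width"])
d=snap("wrist");crop(d,(250,115,410,235),"w17")
E
```

```text
time_s: 13.97
eef_pos: [0.485, -0.2959, 0.2041]
tool_rot: [3.134, -0.138, 0.0]
contact_force: [-0.1, 0.2, 0.1]
gripper_width: 0.0651
time_s: 14.13
eef_pos: [0.485, -0.2958, 0.2039]
tool_rot: [3.134, -0.138, -0.0]
contact_force: [0.1, -0.3, -0.0]
gripper_width: 0.0852
[ 0.48500799 -0.29584124  0.20393249] [ 0.1360108  -0.34132486 -0.02284151] [0.05160408 0.04395964 0.03159955] 0.08521491039445094
```

View pics/w17.png

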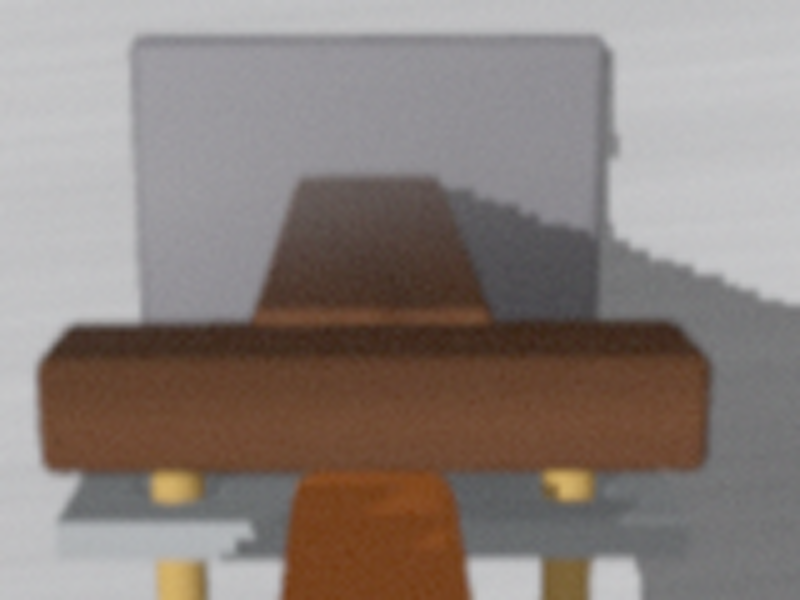

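Released and hanging. Withdraw straight up, then back.

```bash
python3 -m crank '[[[0,0,-0.01],[0,0,0],1],[[0,0,-0.025],[0,0,0],1],[[0,0,-0.045],[0,0,0],1],[[0,0,-0.07],[0,0,0],1],[[0,0,-0.1],[0,0,0],1]]'
python3 -m crank '[[[-0.03,0,-0.02],[0,0,0],1],[[-0.06,0,-0.03],[0,0,0],1],[[-0.09,0,-0.03],[0,0,0],1],[[-0.12,0,-0.03],[0,0,0],1],[[-0.12,0,-0.03],[0,0,0],1]]'
python3 -m crank '[[[0,0,0],[0,0,0],1],[[0,0,0],[0,0,0],1],[[0,0,0],[0,0,0],1],[[0,0,0],[0,0,0],1]]'
python3 - <<'E'
from h import *
p,r,S=pose();print(p,S["contact_force"],S["gripper_width"])
d=snap("wrist","w18"); s=snap("side","s18");t=snap("top","t18");crop(s,(300,110,450,310),"s18c");crop(t,(270,60,450,195),"t18c")
import pickle; pickle.dump((d,s,t),open("d18.pkl","wb"))
E
```

```text
time_s: 14.6
eef_pos: [0.4843, -0.2951, 0.3046]
tool_rot: [3.135, -0.138, -0.004]
contact_force: [1.4, -0.4, 0.5]
gripper_width: 0.0854
time_s: 15.02
eef_pos: [0.3618, -0.2849, 0.3373]
tool_rot: [3.132, -0.14, 0.006]
contact_force: [0.8, -0.2, 1.9]
gripper_width: 0.0853
time_s: 15.35
eef_pos: [0.3661, -0.2848, 0.3334]
tool_rot: [3.135, -0.137, -0.003]
contact_force: [1.5, 0.7, 0.7]
gripper_width: 0.0855
[ 0.36614277 -0.28476419  0.33337986] [1.53045098 0.7090885  0.67886243] 0.08550353734116875
```

View pics/w18.png

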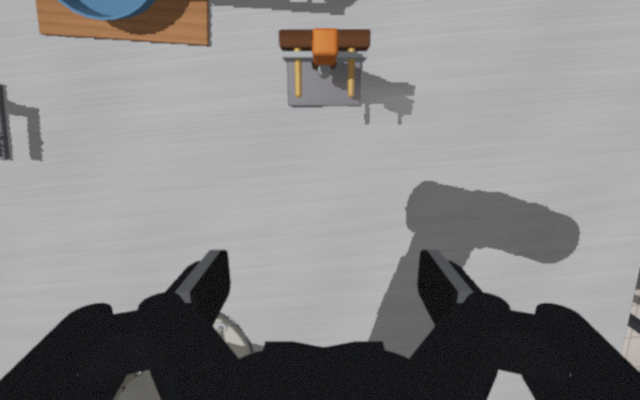

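View pics/s18c.png

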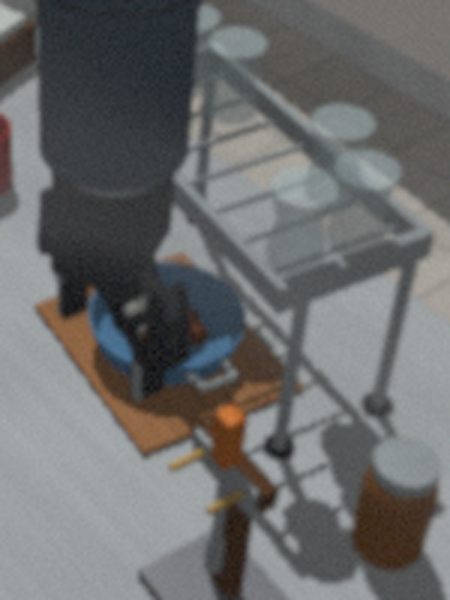

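View pics/t18c.png

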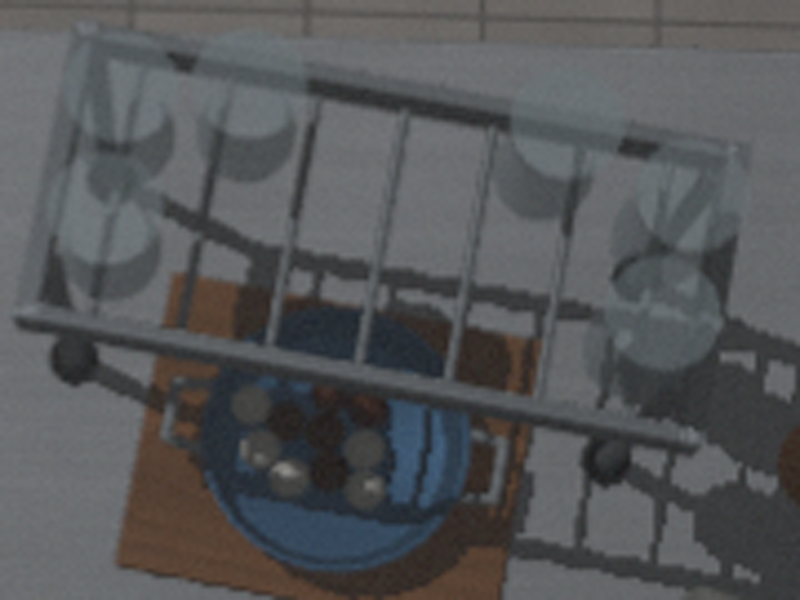

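```bash
python3 - <<'E'
from h import *
import pickle; d,s,t=pickle.load(open("d18.pkl","rb"))
f=lambda p:np.array([270,60])+(np.array(p)+.5)/4.444-.5
nuts(t,[(n,f(p)) for n,p in [("b",(370,410)),("b",(326,428)),("b",(285,422)),("b",(329,468)),("b",(326,393)),("w",(251,403)),("w",(260,448)),("w",(289,478)),("w",(364,448)),("w",(366,490))]])
E
```

```text
b 28 -17
b 11 9
b 9 36
b -14 2
b 33 13
w 16 60
w -11 48
w -26 27
w 3 -17
w -24 -23
```

```bash
python3 -c "
from workcell import *
print(finish_job())"
```

```text
the job is handed in; nothing more can be done
None
```

I took the stirrer out of the fork, stirred the nuts with it, and hung it on both brass pins. I then let go, moved the arm clear, and handed the job in at about 15.5 s. `finish_job()` gave no verdict, so what follows is from my own last checks.

- **Nuts:** all 10 are still in the pan, at the same places before and after the hanging. The left half has 3 white and at least 3 brown. The right half has 2 white and 1 clear brown, about 17 mm past the line. One more brown sits almost on the line, so the right half rests on that single clear brown.
- **Stirrer:** it hangs upright with both pins through the holes. The plate is about 8 mm from the crossbar, so roughly 35 mm of each pin shows in front.
- **Contact:** the readings showed only a few newtons, apart from one of about 11 N on the descent to the handle, which was gone at the next reading; the pictures show nothing touched there, so I took it as slowing down. The rack looked unmoved in the last pictures. The jar and the mug, as far as I saw them, also looked unmoved. The cup was not in my last close-ups, though the arm never went near it after the grasp.
- **Disagreements:** camera estimates of the pin height and of the plate's height in the grip differed by 1–2 mm from the given sizes. The plate and pins agreed with each other, and the plate went on without any contact force.

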